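# Tighten the pail rail's recessed clamp screw with the hex key

### The job

The clamp of the low pail rail has worked loose. Take the bigger of the two square-handled hex keys out of the wooden key block, seat it fully in the hex socket at the bottom of the bore in the clamp's top, and tighten the screw clockwise, regrasping as needed, until it stops; then put that key back into the empty hole of the key block, fully down with its collar on the wood, and let go. Leave the small key and everything else on the bench where they are.

Things in the scene. Friction and masses are not known exactly. Their poses are not given: they have to be found in the camera images.
- clamp: Fixed grey steel clamp block, 80 x 80 mm and 70 mm tall, with a thin foot plate (130 mm along x, 6 mm high) and a 22 mm steel rail running through it low down along its y (110 mm each side, top at 27 mm). Origin: centre of its underside on the bench, z up. A round vertical bore, 33 mm across, opens in the middle of its top and holds the screw.
- socket (a point): Centre of the hex socket's mouth, on the axis of the bore, 20 mm below the block's top (50 mm above the bench). The screw head fills the bore's bottom; its hex socket is 18.5 mm across flats, 18 mm deep, its mouth chamfered over the top 5 mm (23.5 mm at the rim). z points up; the frame turns with the screw and its x axis is square to a flat of the socket.
- screw (a joint): Angle of the screw, rad, growing clockwise seen from above. It starts loose between 0 and 0.6 and stops dead at 3.0 = tight. It turns with about 0.12 N m of friction, stays where it is left, and does not sink.
- key_big: Bigger hex key, loose in one hole of the key block, steel, about 0.25 kg, 96 mm tall. From below: 4 mm tapered tip, hex shaft 17 mm across flats to 37 mm, round collar 42 mm across from 37 to 42 mm, 14 mm stem to 70 mm, square handle 70 to 96 mm. Origin: middle of the tip's end, on the axis; z up to the handle; x and y square to the handle's sides, x also square to a flat of the hex.
- handle (a point): Middle of the bigger key's square handle (28 x 28 mm, 26 mm tall), 83 mm above its tip. Seated in the screw, the key's collar lies on the clamp block's top, its tip is 33 mm above the bench and it stands by itself, with about 10 to 15 degrees of turning play either way.
- key_small: Small hex key, loose, in the other hole; the same shape and height but hex 9 mm across flats, collar 38 mm and square handle 18 x 18 mm: too small for the screw, leave it in its hole. Origin at the tip, z up.
- holder: Wooden key block, fixed, 70 mm (x) by 190 mm (y), 48 mm tall, with two round upright through holes 26 mm across on its y axis, 110 mm apart. Origin: centre of its underside, z up.
- hole_a (a point): Centre of the mouth of the key block's hole at its -y end, on its top face, 48 mm above the bench. A key standing in a hole rests on its collar, its tip 11 mm above the bench.
- hole_b (a point): The same for the hole at the +y end.
- soap_box: white flip-top soap box standing open, 80 x 115 x 110 mm; origin under its centre; leave alone
- mug: steel mug, 76 mm across, 85 mm tall; origin under its centre; leave alone
- brush: stiff white scrubbing brush with wooden back, lying bristles down, 55 x 170 x 41 mm; origin under its centre; leave alone
- jar: brown glass jar, 60 mm across, 90 mm tall; origin under its centre; leave alone
- spanner: steel open-ended spanner 170 mm long, lying flat; leave alone

How it is judged:
By the outcome, as a careful person would: the job done as asked, in the order asked, and still so for the second after the job is handed in, with the robot touching nothing.
It also fails if it takes over 72 s, if anything falls off the work surface, if the arm or the gripper's body presses on something with over 40 N, if the wrist force passes 120 N, or if a joint passes its speed limit or range.

### The arm

A 7-joint arm with a two-finger parallel gripper is mounted at the origin on the work surface. World frame = base frame: x ahead of the robot, y to its left, z up, the work surface at z = 0. Lengths are in m, angles in rad, forces in N, time in s.
With the tool pointing down it reaches from about 0.425 to 1.025 m from the base axis. Payload 9.4 kg.
Tool frame: the origin (TCP) lies between the finger pads; the fingertips stand 8 mm ahead of it and the grasp point (between the pads) lies 11 mm behind it; z points along the fingers, y is the direction in which the jaws open and shut (so a half turn about z gives the same grasp; the last joint's range is limited). The gripper opens to 93 mm and grips with 3 to 60 N. Pads are 15 mm wide; open, the fingers measure 128 mm over their backs; the gripper's body (75 mm by 188 mm) begins 65 mm behind the grasp point.
Start: joints at [1.106, 0.599, -0.003, 1.599, 0.002, 0.943, -0.08], TCP at [0.274, -0.671, 0.227] pointing down, gripper open.
Joint ranges: [-2.57, 2.57], [-0.35, 1.97], [-1.29, 1.29], [0.11, 2.56], [-1.05, 4.19], [0.11, 1.86], [-2.63, 2.63]. Speed limits (rad/s): [2.22, 2.22, 3.01, 3.01, 3.14, 3.14, 3.14].

### API

Orientations are given as a unit quaternion [x, y, z, w].
In Python, from workcell import ctrl gives the robot as it stands. The module is installed in compiled form; this text tells all that it offers.
- The arm moves only by the tool move_arm, never from a script. Its argument "series" is a list of rows, each an object with "fingers": the closure in counts, from 0 (fully open) to 255 (shut); "delta_pos": the shift along the tool's x, y, z in mm, a list of three; "delta_rot": the turn, a rotation vector about the tool's x, y, z in rad, a list of three. A call has 1 to 20 rows; each row shifts and turns the pose as measured when the row begins, along the tool's axes as they then stand; what a row does not reach is not made up. A row lasts 1/10 s, in which the tool goes at most 50 mm and 8.59 degrees, less where a joint would pass 70% of its speed; a pose out of reach is approached as far as the arm can. A call is refused whole if a number of a shift passes 50 or a number of a turn 0.15, either way. A call with a gripper value outside its range is refused whole. The fingers move at their own pace and stop on an object; "newtons" is the grip in N (left out, the last holds). Time passes only in rows, so rows that do not move let the fingers close. It gives the time, the measured TCP pose, the force and the opening at its end, in the units of the state.
- ctrl.read_state(): the state, without advancing time (a new reading comes with each control period).
- ctrl.snapshot(name): name is "side" or "top" or "wrist"; returns the picture (480x640x3 uint8, red, green, blue); there is no depth.
- ctrl.camera_params(name): a dict with "fx", "fy", "cx", "cy" (pixels), "xyz" and "rotation" of the camera in the world. Camera axes: x right, y down, z forward; pixel columns grow to the right and rows downward; lengths in m; the calibration is good to about 2 mm. A picture is of the moment at which its call begins: read the wrist's pose just before it. camera_params takes no time and is no camera call; for the wrist camera it gives the pose at the moment of the call.
- ctrl.finish_job(): hands the job in, once; it reports no verdict.
Trained networks look in the newest picture that a camera, given by its name, has taken for a name from the list of things; names that differ only in an ending like _2 or _b are one class to them, and where a whole thing is asked for, a point or a joint stands for the part that bears it (a point fixed in the world has none). Each returns a list of dicts, best first, with "conf" (0 to 1); they miss things now and then, are a little off and sometimes report something else, mostly with a low value. They report only what shows in the picture. A call takes as long as a camera call.
- ctrl.trace(camera, name): "region" (480x640 bool, what is visible of it) and "xy" ([column, row] in pixels, amid what is visible of it).
- ctrl.place_of(camera, name): "xy" ([column, row] in pixels: a listed point, or the origin of a listed thing).
The state is a dict: "time": time; "joint_pos": joint angles; "dq": joint speeds; "joint_torque": joint torques, N m; "tcp_pos": TCP position; "ee_rot": TCP orientation; "wrist_force": force on the tool from outside, world axes, zero at the start; "wrist_torque": the same for the moment, N m; "opening": opening from 0.0 (shut) to 1.0 (fully open).
Only numpy, scipy, OpenCV 4.12 (cv2) and the standard library are available. Lean on these libraries where they do the work, as an engineer would, in place of code of your own. Each camera call takes 0.05 s, during which the arm holds its last target. There are 200 camera calls.

## Working session

There is one attempt and no reset: what is moved stays moved. The work goes in short steps, Python scripts to look and compute and a tool call to move; the robot and the scene stay as the last step left them, time stands still between calls to the robot, and variables do not carry over. Pictures are saved under pics/ and viewed, about 8 in all and at most 12, crops included, and the job is handed in when it is done.

Besides the shell and the picture viewer there is one more tool, called as a command line: name --argument value ..., lists and objects as JSON in quotes. move_arm: Moves the arm, as the interface text tells. Its arguments: {"type":"object","properties":{"series":{"type":"array","items":{"type":"object","properties":{"fingers":{"type":"number"},"delta_pos":{"type":"array","items":{"type":"number"}},"delta_rot":{"type":"array","items":{"type":"number"}}}}},"newtons":{"type":"number"}},"required":["series"]}

```bash
mkdir -p pics
cat > h.py <<'E'
import numpy as np, cv2
from scipy.spatial.transform import Rotation as R
from workcell import ctrl
def snap(cam,name=None):
    p=ctrl.camera_params(cam); im=ctrl.snapshot(cam)
    if name: cv2.imwrite(f'pics/{name}.png',im[:,:,::-1])
    return p,im
def rot(p):
    r=np.array(p['rotation'],float)
    return r if r.shape==(3,3) else R.from_quat(r).as_matrix()
def ray(p,xy):
    d=np.array([(xy[0]-p['cx'])/p['fx'],(xy[1]-p['cy'])/p['fy'],1.]); return np.array(p['xyz']),rot(p)@d
def atz(p,xy,z):
    o,d=ray(p,xy); return o+d*(z-o[2])/d[2]
def proj(p,X):
    c=rot(p).T@(np.array(X)-p['xyz']); return np.array([p['fx']*c[0]/c[2]+p['cx'],p['fy']*c[1]/c[2]+p['cy']])
def tool():
    s=ctrl.read_state(); return np.array(s['tcp_pos']),R.from_quat(s['ee_rot']),s
E
python3 - <<'E'
from h import *
np.set_printoptions(precision=4,suppress=True)
t,r,s=tool(); print(s['time'],t,r.as_matrix(),s['opening'])
H={'clamp':0,'socket':.05,'key_big':.011,'handle':.094,'key_small':.011,'holder':0,'hole_a':.048,'hole_b':.048,'mug':0,'jar':0,'soap_box':0,'brush':0,'spanner':0}
for cam in('top','side'):
    p,im=snap(cam,cam+'0'); print(cam,p)
    for n,z in H.items():
        for d in ctrl.place_of(cam,n)[:2]: print(cam,n,round(d['conf'],2),np.round(d['xy']),atz(p,d['xy'],z))
a=cv2.imread('pics/top0.png');b=cv2.imread('pics/side0.png')
E
```

```text
0.0 [ 0.2739 -0.6708  0.2258] [[ 0.9257  0.3782 -0.0007]
 [ 0.3782 -0.9257  0.0013]
 [-0.0002 -0.0015 -1.    ]] 1.0035621769914653
top {'fx': 590.7761938419217, 'fy': 590.7761938419217, 'cx': 321.6906581844267, 'cy': 237.69755233403532, 'xyz': array([0.2911, 0.012 , 1.4065]), 'rotation': array([-0.6964,  0.7111, -0.0641,  0.0722])}
top clamp 0.68 [405. 267.] [ 0.4902 -0.1732  0.    ]
top socket 0.46 [409. 264.] [ 0.4892 -0.1755  0.05  ]
top key_big 0.83 [228. 255.] [0.5278 0.2505 0.011 ]
top handle 0.75 [222. 248.] [0.5285 0.2506 0.094 ]
top key_small 0.66 [276. 260.] [0.5122 0.1368 0.011 ]
top key_small 0.41 [299. 160.] [0.7607 0.078  0.011 ]
top holder 0.75 [252. 258.] [0.5208 0.1936 0.    ]
top hole_a 0.7 [273. 257.] [0.5145 0.1404 0.048 ]
top hole_a 0.62 [225. 250.] [0.5319 0.2523 0.048 ]
top hole_b 0.7 [273. 257.] [0.5145 0.1404 0.048 ]
top hole_b 0.62 [225. 250.] [0.5319 0.2523 0.048 ]
top mug 0.96 [334. 313.] [ 0.3831 -0.0007  0.    ]
top jar 0.9 [186. 324.] [0.3649 0.3514 0.    ]
top soap_box 0.7 [408. 264.] [ 0.4973 -0.1805  0.    ]
top soap_box 0.65 [299. 160.] [0.7652 0.07
[... 400 characters left out ...]
2.] [0.5261 0.2494 0.011 ]
side key_small 0.95 [329. 315.] [0.5113 0.1435 0.011 ]
side holder 0.75 [321. 337.] [0.5215 0.1944 0.    ]
side hole_a 0.82 [314. 332.] [0.5282 0.2405 0.048 ]
side hole_a 0.69 [332. 300.] [0.5059 0.145  0.048 ]
side hole_b 0.82 [314. 332.] [0.5282 0.2405 0.048 ]
side hole_b 0.69 [332. 300.] [0.5059 0.145  0.048 ]
side mug 0.93 [394. 281.] [0.3848 0.0001 0.    ]
side mug 0.34 [210. 291.] [0.7648 0.0743 0.    ]
side jar 0.82 [409. 408.] [0.3673 0.3482 0.    ]
side jar 0.4 [334. 300.] [0.5065 0.081  0.    ]
side soap_box 0.61 [209. 291.] [0.7664 0.077  0.    ]
side brush 0.58 [247. 243.] [ 0.7329 -0.1238  0.    ]
side spanner 0.63 [414. 205.] [ 0.3263 -0.3713 -0.    ]
```

View pics/top0.png

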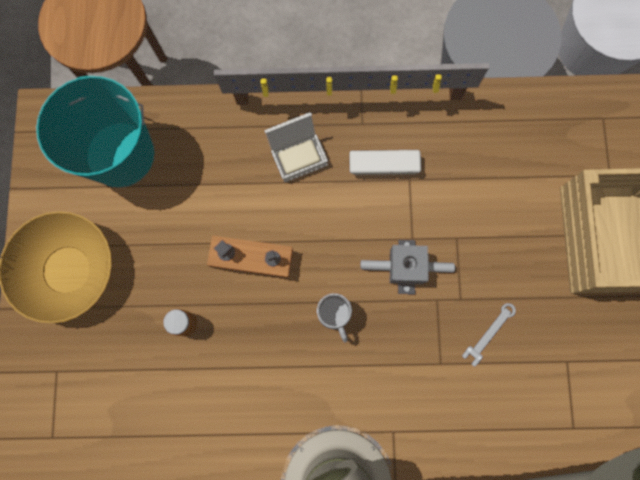

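View pics/side0.png

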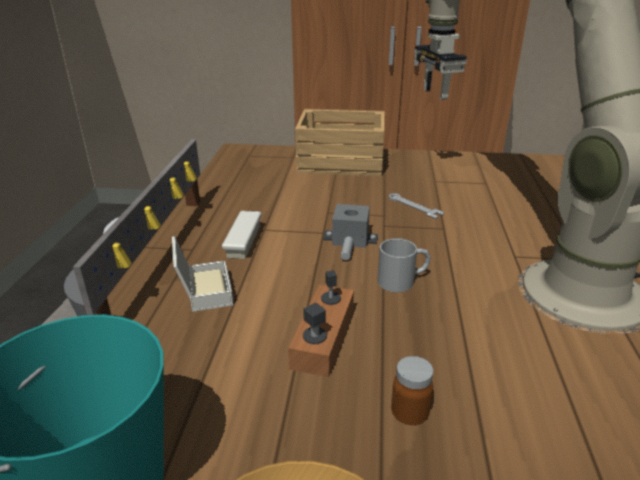

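The networks and the pictures agree. The bigger key is in the +y hole at about (0.528, 0.250), and the clamp is at about (0.49, -0.175). I'll move over the clamp first for a close look.

move_arm --series '[{"delta_pos":[33,-33,-5]},{"delta_pos":[33,-33,-5]},{"delta_pos":[33,-33,-5]},{"delta_pos":[33,-33,-5]},{"delta_pos":[33,-33,-5]},{"delta_pos":[33,-33,-5]},{"delta_pos":[33,-33,-5]},{"delta_pos":[33,-33,-5]},{"delta_pos":[33,-33,-5]},{"delta_pos":[33,-33,-5]},{"delta_pos":[33,-33,-5]},{"delta_pos":[0,0,0]}]'

```text
validation failed for argument at $.se...
```

```bash
cat > w.py <<'E'
from h import *
import sys
np.set_printoptions(precision=4,suppress=True)
H={'clamp':0,'socket':.05,'key_big':.011,'handle':.094,'key_small':.011,'holder':0,'hole_a':.048}
def look(name,things):
    t,r,s=tool(); p,im=snap('wrist',name); print(s['time'],t,r.as_matrix().round(4).tolist(),'cam',p['xyz'])
    print('q',np.array(s['joint_pos']),'F',np.array(s['wrist_force']),s['opening'])
    for n in things:
        for d in ctrl.place_of('wrist',n)[:2]: print(n,round(d['conf'],2),np.round(d['xy'],1),atz(p,d['xy'],H[n]))
    return p,im
if __name__=='__main__': look(sys.argv[1],sys.argv[2:])
E
python3 w.py w1 clamp socket
```

```text
1.4 [ 0.2742 -0.6712  0.2266] [[0.9257, 0.3782, -0.0], [0.3782, -0.9257, -0.0], [-0.0, 0.0, -1.0]] cam [ 0.3448 -0.6422  0.3838]
q [ 1.1063  0.5993 -0.0025  1.5994  0.0018  0.9429 -0.0798] F [-0.2901 -0.4723 -0.4267] 1.0011867412134825
```

View pics/w1.png

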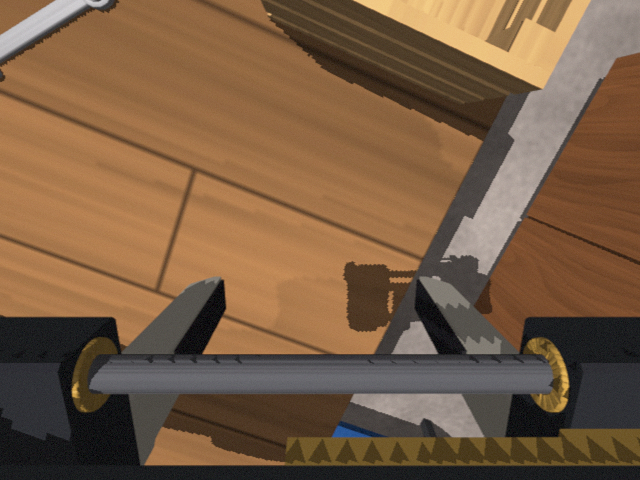

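The move was refused, probably because every row needs all its fields. This picture only shows the bench near the start pose: spanner at top left, crate at top right. The camera sits about 76 mm ahead of the TCP along tool x.

move_arm --series '[{"delta_pos":[33,-33,-5],"delta_rot":[0,0,0],"fingers":0},{"delta_pos":[33,-33,-5],"delta_rot":[0,0,0],"fingers":0},{"delta_pos":[33,-33,-5],"delta_rot":[0,0,0],"fingers":0},{"delta_pos":[33,-33,-5],"delta_rot":[0,0,0],"fingers":0},{"delta_pos":[33,-33,-5],"delta_rot":[0,0,0],"fingers":0},{"delta_pos":[33,-33,-5],"delta_rot":[0,0,0],"fingers":0},{"delta_pos":[33,-33,-5],"delta_rot":[0,0,0],"fingers":0},{"delta_pos":[33,-33,-5],"delta_rot":[0,0,0],"fingers":0},{"delta_pos":[33,-33,-5],"delta_rot":[0,0,0],"fingers":0},{"delta_pos":[33,-33,-5],"delta_rot":[0,0,0],"fingers":0},{"delta_pos":[0,0,0],"delta_rot":[0,0,0],"fingers":0}]' --newtons 30

```text
time: 2.65
tcp_pos: [0.4612, -0.2268, 0.2775]
ee_rot: [0.982, 0.191, 0.001, 0.002]
wrist_force: [-0.4, -0.3, 0.3]
opening: 1.003
```

```bash
python3 w.py w2 clamp socket
```

```text
2.65 [ 0.4612 -0.2268  0.2775] [[0.927, 0.3751, 0.0035], [0.3751, -0.927, -0.0029], [0.0021, 0.004, -1.0]] cam [ 0.5315 -0.1976  0.4348]
q [ 0.4085  0.2851 -0.0804  2.0171  0.0326  0.8364 -0.8768] F [-0.3631 -0.304   0.3287] 1.0029409267115612
clamp 0.93 [289.7 159.6] [ 0.4893 -0.1794  0.    ]
socket 0.57 [282.6 162.1] [ 0.4891 -0.1757  0.05  ]
```

Run:
```python
import cv2
a=cv2.imread('pics/w2.png')[60:260,180:400]; cv2.imwrite('pics/w2c.png',cv2.resize(a,None,fx=3,fy=3,interpolation=cv2.INTER_CUBIC))
```

```text
(no output)
```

View pics/w2c.png

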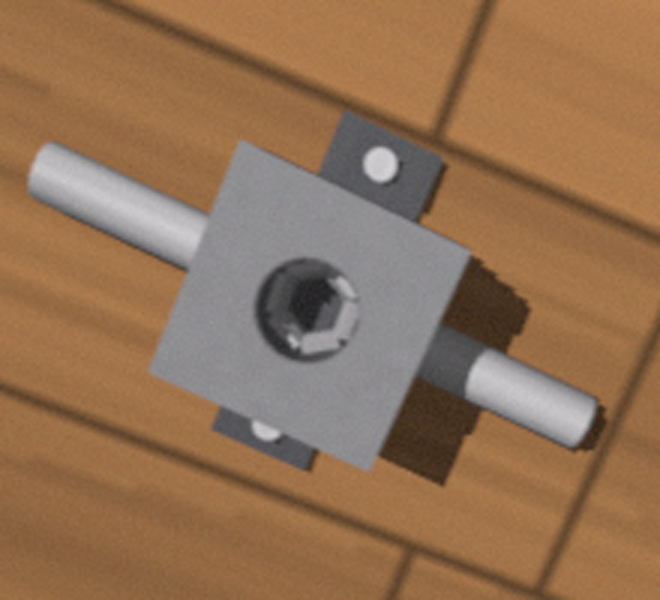

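The clamp is seen from above with its bore at crop (306, 310), which is full-picture (282, 163). The hex angle can't be read well at this slant, so I'll go right above and lower.

move_arm --series '[{"delta_pos":[-11,-12,38],"delta_rot":[0,0,0],"fingers":0},{"delta_pos":[-11,-12,38],"delta_rot":[0,0,0],"fingers":0},{"delta_pos":[-11,-12,38],"delta_rot":[0,0,0],"fingers":0},{"delta_pos":[0,0,10],"delta_rot":[0,0,0],"fingers":0},{"delta_pos":[0,0,0],"delta_rot":[0,0,0],"fingers":0}]'

```text
time: 3.3
tcp_pos: [0.4103, -0.2218, 0.1493]
ee_rot: [0.984, 0.179, 0.001, 0.005]
wrist_force: [-0.1, 0.7, 1.1]
opening: 0.999
```

Run:
```python
from w import *
p,im=look('w3',['clamp','socket'])
np.save('p3.npy',np.array([p],dtype=object),allow_pickle=True)
c=proj(p,[.489,-.1755,.06]).round().astype(int); print(c)
a=cv2.imread('pics/w3.png')[max(c[1]-75,0):c[1]+75,c[0]-75:c[0]+75]; cv2.imwrite('pics/w3c.png',cv2.resize(a,None,fx=4,fy=4,interpolation=cv2.INTER_CUBIC))
```

```text
3.3 [ 0.4103 -0.2218  0.1493] [[0.9356, 0.353, 0.0034], [0.353, -0.9356, -0.0097], [-0.0003, 0.0103, -0.9999]] cam [ 0.4812 -0.1932  0.3064]
q [ 0.4122  0.416  -0.0593  2.2559  0.0712  0.4648 -0.9155] F [-0.1483  0.6642  1.1065] 0.9993279487563703
clamp 0.83 [299.4 112.3] [ 0.489  -0.1767  0.    ]
socket 0.96 [296.4 106.7] [ 0.4903 -0.1764  0.05  ]
[294 107]
```

View pics/w3c.png

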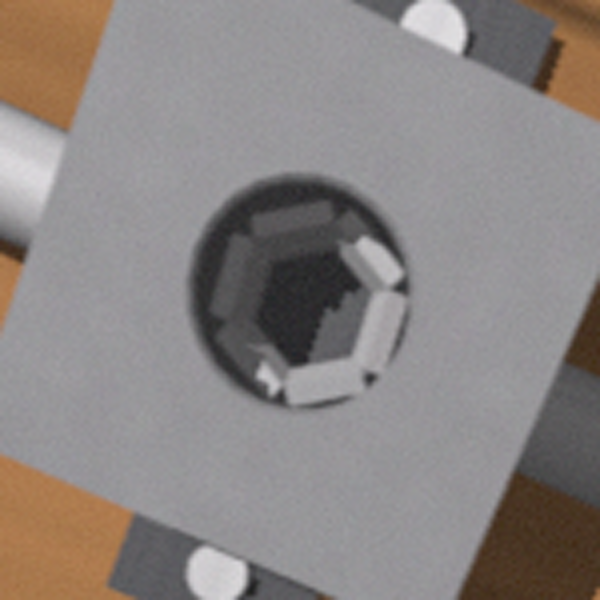

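The hex socket is clear now. Its mouth centre is near crop (309, 306), its top and bottom flats slope about -13° in the picture, and the bore rim centre is at crop (300, 291). Next I'll work out world values and then look at the key.

Run:
```python
from h import *
p=np.load('p3.npy',allow_pickle=True)[0]
f=lambda u,v:(219+u/4,32+v/4)
print('rim',atz(p,f(300,291),.07),'hex',atz(p,f(309,306),.05))
for a,b in [((290,405),(365,388)),((252,222),(330,203)),((213,315),(240,237)),((365,370),(402,295) )]:
    d=atz(p,f(*b),.05)-atz(p,f(*a),.05); print(np.degrees(np.arctan2(d[1],d[0]))+90)
```

```text
rim [ 0.49012164 -0.17596129  0.07      ] hex [ 0.48921024 -0.17665982  0.05      ]
33.01939250543581
33.54521207370786
88.93200664653052
83.1661348771166
```

move_arm --series '[{"delta_pos":[0,0,-40],"delta_rot":[0,0,0],"fingers":0},{"delta_pos":[15,-30,-30],"delta_rot":[0,0,0],"fingers":0},{"delta_pos":[20,-43,0],"delta_rot":[0,0,0],"fingers":0},{"delta_pos":[20,-43,0],"delta_rot":[0,0,0],"fingers":0},{"delta_pos":[20,-43,0],"delta_rot":[0,0,0],"fingers":0},{"delta_pos":[20,-43,0],"delta_rot":[0,0,0],"fingers":0},{"delta_pos":[20,-43,0],"delta_rot":[0,0,0],"fingers":0},{"delta_pos":[20,-43,0],"delta_rot":[0,0,0],"fingers":0},{"delta_pos":[20,-43,0],"delta_rot":[0,0,0],"fingers":0},{"delta_pos":[20,-43,0],"delta_rot":[0,0,0],"fingers":0},{"delta_pos":[0,-43,0],"delta_rot":[0,0,0],"fingers":0},{"delta_pos":[0,0,0],"delta_rot":[0,0,0],"fingers":0}]'

```text
time: 4.65
tcp_pos: [0.4442, 0.2453, 0.2349]
ee_rot: [0.985, 0.172, 0.02, 0.006]
wrist_force: [-0.5, -0.1, 0.2]
opening: 1.003
```

Run:
```python
from w import *
p,im=look('w4',['key_big','handle','key_small','holder','hole_a'])
np.save('p4.npy',np.array([p],dtype=object),allow_pickle=True)
```

```text
4.65 [0.4442 0.2453 0.2349] [[0.9403, 0.3379, 0.0407], [0.3383, -0.941, -0.0042], [0.0369, 0.0177, -0.9992]] cam [0.5096 0.2719 0.3949]
q [-0.4921  0.3226 -0.1842  2.0962  0.1341  0.7028 -1.9932] F [-0.5062 -0.1122  0.2066] 1.0028197657665823
key_big 0.78 [343.3 136.2] [0.5275 0.2458 0.011 ]
handle 0.9 [347.1 133.4] [0.5266 0.2494 0.094 ]
key_small 0.63 [431.5 185.7] [0.5122 0.1418 0.011 ]
holder 0.95 [383.7 159.6] [0.5203 0.1967 0.    ]
```

View pics/w4.png

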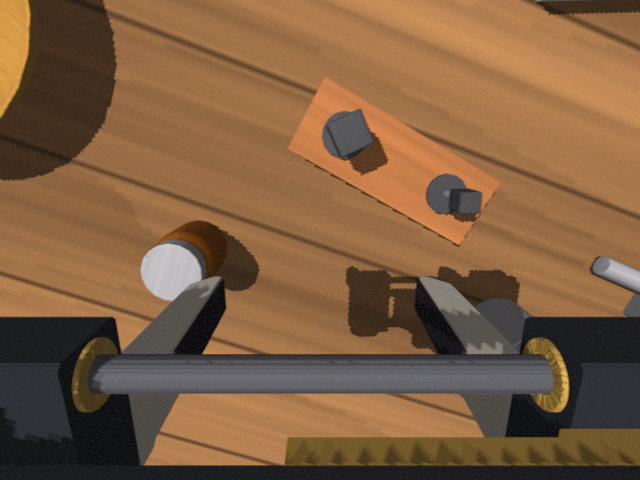

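The key block has the big key's handle at (350, 133) and the small key's at (465, 202). The tool has tilted about 2°, so I need to correct that. I'll measure the big handle's yaw and position on an enlarged crop.

Run:
```python
from h import *
p=np.load('p4.npy',allow_pickle=True)[0]
for xy in([.527,.249],[.5122,.141]):
    print([proj(p,xy+[z]).round(1).tolist() for z in(.048,.053,.107)])
a=cv2.imread('pics/w4.png')
a=a[90:230,300:500]; cv2.imwrite('pics/w4c.png',cv2.convertScaleAbs(cv2.resize(a,None,fx=4,fy=4,interpolation=cv2.INTER_CUBIC),alpha=1.6,beta=10))
```

```text
[[343.1, 134.6], [343.5, 134.5], [349.3, 132.6]]
[[444.5, 190.3], [446.3, 190.9], [470.3, 199.3]]
```

View pics/w4c.png

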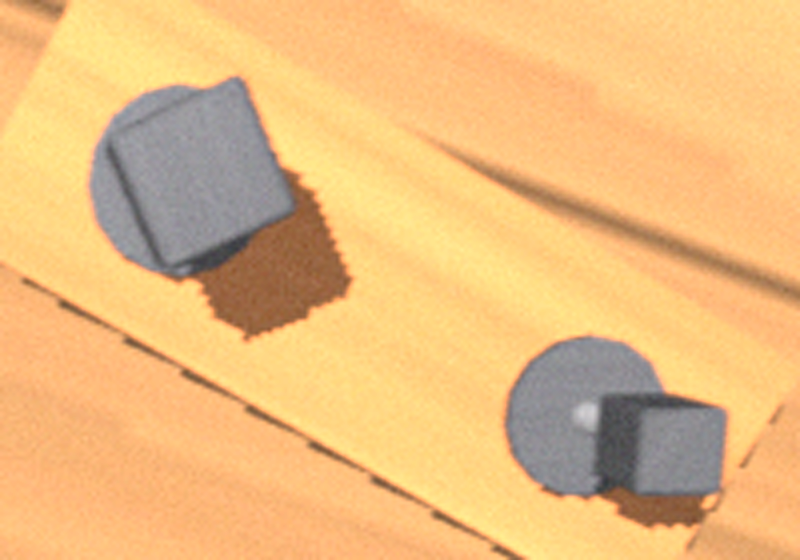

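Both keys stand upright. The big handle's top corners in the crop are (108,143), (240,78), (296,210) and (165,265).

Run:
```python
from h import *
np.set_printoptions(precision=4,suppress=True)
p=np.load('p4.npy',allow_pickle=True)[0]
P=np.array([atz(p,(300+u/4,90+v/4),.107) for u,v in[(108,143),(240,78),(296,210),(165,265)]])
print('centre',P.mean(0))
for i in range(4):
    d=P[(i+1)%4]-P[i]; print(np.linalg.norm(d),np.degrees(np.arctan2(d[1],d[0]))%90)
t,r,s=tool(); M=r.as_matrix(); print('tool x yaw',np.degrees(np.arctan2(M[1,0],M[0,0])))
print('small',atz(p,(446.7,193.7),.053))
```

```text
centre [0.5266 0.2478 0.107 ]
0.02699424381388596 45.19292571475646
0.026209876995423875 45.22181279939022
0.026672111937601287 42.21773748230123
0.02482827422282522 46.049794340153234
tool x yaw 19.20752358769315
small [0.5099 0.1396 0.053 ]
```

move_arm --series '[{"delta_pos":[0,0,0],"delta_rot":[0.018,-0.037,0],"fingers":0},{"delta_pos":[0,0,0],"delta_rot":[0,0,-0.145],"fingers":0},{"delta_pos":[0,0,0],"delta_rot":[0,0,-0.145],"fingers":0},{"delta_pos":[0,0,0],"delta_rot":[0,0,-0.145],"fingers":0},{"delta_pos":[0,0,0],"delta_rot":[0,0,-0.145],"fingers":0},{"delta_pos":[0,0,0],"delta_rot":[0,0,-0.145],"fingers":0},{"delta_pos":[0,0,0],"delta_rot":[0,0,-0.145],"fingers":0},{"delta_pos":[0,0,0],"delta_rot":[0,0,-0.145],"fingers":0},{"delta_pos":[0,0,0],"delta_rot":[0,0,-0.145],"fingers":0},{"delta_pos":[0,0,0],"delta_rot":[0,0,-0.145],"fingers":0},{"delta_pos":[0,0,0],"delta_rot":[0,0,-0.145],"fingers":0},{"delta_pos":[0,0,0],"delta_rot":[0,0,-0.145],"fingers":0},{"delta_pos":[0,0,0],"delta_rot":[0,0,-0.145],"fingers":0},{"delta_pos":[0,0,0],"delta_rot":[0,0,-0.145],"fingers":0},{"delta_pos":[0,0,0],"delta_rot":[0,0,-0.14],"fingers":0},{"delta_pos":[0,0,0],"delta_rot":[0,0,0],"fingers":0}]'

```text
time: 6.55
tcp_pos: [0.4536, 0.211, 0.2361]
ee_rot: [0.362, 0.932, -0.006, 0.002]
wrist_force: [-0.3, 0.3, 0.2]
opening: 1.001
```

```bash
cat > go.py <<'E'
from h import *
import sys
np.set_printoptions(precision=4,suppress=True)
x,y,z,yaw=map(float,sys.argv[1:5]); t,r,s=tool()
a=np.radians(yaw); T=R.from_matrix([[np.cos(a),np.sin(a),0],[np.sin(a),-np.cos(a),0],[0,0,-1]])
M=r.as_matrix()
print(s['time'],t,'yaw',round(np.degrees(np.arctan2(M[1,0],M[0,0])),2),'q',np.array(s['joint_pos']),'F',np.array(s['wrist_force']),'T',np.array(s['wrist_torque']),'open',s['opening'])
print('dpos mm',(r.inv().apply(np.array([x,y,z])-t)*1000).round(1),'after rot',(T.inv().apply(np.array([x,y,z])-t)*1000).round(1),'drot',(r.inv()*T).as_rotvec().round(4))
E
python3 go.py .5266 .2485 .083 135
```

```text
6.55 [0.4536 0.211  0.2361] yaw 137.58 q [-0.0167  0.3987 -0.7199  2.0606  0.3715  0.8175 -0.1284] F [-0.2675  0.3271  0.2184] T [ 0.0264 -0.1829 -0.0395] open 1.0013633233405996
dpos mm [-27.3  78.3 152.6] after rot [-25.1  78.2 153.1] drot [-0.0087  0.0082  0.045 ]
```

move_arm --series '[{"delta_pos":[0,0,0],"delta_rot":[-0.009,0.008,0.045],"fingers":0},{"delta_pos":[-8,26,30],"delta_rot":[0,0,0],"fingers":0},{"delta_pos":[-8,26,30],"delta_rot":[0,0,0],"fingers":0},{"delta_pos":[-8,26,30],"delta_rot":[0,0,0],"fingers":0},{"delta_pos":[0,0,0],"delta_rot":[0,0,0],"fingers":0}]'

```text
time: 7.05
tcp_pos: [0.5316, 0.2442, 0.1448]
ee_rot: [0.401, 0.916, 0.001, 0.003]
wrist_force: [-1.8, -0.4, -0.5]
opening: 1.002
```

```bash
python3 go.py .5266 .2485 .083 135
```

```text
7.05 [0.5316 0.2442 0.1448] yaw 132.73 q [-0.13    0.5962 -0.5885  1.978   0.5041  0.7094 -0.2836] F [-1.8062 -0.4129 -0.4766] T [-0.0701 -0.1086 -0.0433] open 1.0021973675417444
dpos mm [ 6.8 -1.  61.7] after rot [ 6.6 -0.4 61.8] drot [ 0.0044  0.0037 -0.0397]
```

move_arm --series '[{"delta_pos":[7,0,5],"delta_rot":[0.004,0.004,-0.04],"fingers":0},{"delta_pos":[0,0,0],"delta_rot":[0,0,0],"fingers":0}]'

```text
time: 7.25
tcp_pos: [0.5257, 0.2489, 0.1394]
ee_rot: [0.384, 0.923, -0.0, -0.001]
wrist_force: [0.7, -0.1, 0.3]
opening: 0.999
```

```bash
python3 go.py .5266 .2485 .083 135
```

```text
7.25 [0.5257 0.2489 0.1394] yaw 134.82 q [-0.1351  0.605  -0.597   1.9839  0.5132  0.7069 -0.268 ] F [ 0.7207 -0.0634  0.2944] T [ 0.0414 -0.0871 -0.0008] open 0.9993553868548597
dpos mm [-1.   0.5 56.4] after rot [-0.9  0.4 56.4] drot [-0.0013 -0.0011 -0.0032]
```

Aligned. I'll go down and grasp; the fingers need a few rows to close.

move_arm --series '[{"delta_pos":[0,0,25],"delta_rot":[0,0,0],"fingers":0},{"delta_pos":[0,0,25],"delta_rot":[0,0,0],"fingers":0},{"delta_pos":[0,0,6],"delta_rot":[0,0,0],"fingers":0},{"delta_pos":[0,0,0],"delta_rot":[0,0,0],"fingers":120},{"delta_pos":[0,0,0],"delta_rot":[0,0,0],"fingers":255},{"delta_pos":[0,0,0],"delta_rot":[0,0,0],"fingers":255},{"delta_pos":[0,0,0],"delta_rot":[0,0,0],"fingers":255},{"delta_pos":[0,0,0],"delta_rot":[0,0,0],"fingers":255},{"delta_pos":[0,0,0],"delta_rot":[0,0,0],"fingers":255},{"delta_pos":[0,0,0],"delta_rot":[0,0,0],"fingers":255}]' --newtons 40

```text
time: 8.25
tcp_pos: [0.5267, 0.2491, 0.0922]
ee_rot: [0.387, 0.922, 0.004, 0.004]
wrist_force: [-0.9, 0.7, -0.3]
opening: 0.449
```

```bash
python3 go.py .5266 .2485 .083 135
```

```text
8.25 [0.5267 0.2491 0.0922] yaw 134.46 q [-0.1814  0.6602 -0.533   2.0234  0.5882  0.6006 -0.3411] F [-0.9237  0.7231 -0.3481] T [ 0.0094 -0.1115 -0.0256] open 0.4488016908405184
dpos mm [-0.4 -0.6  9.2] after rot [-0.4 -0.5  9.2] drot [ 0.0098  0.0038 -0.0094]
```

The descent stopped 9 mm short, and the fingers aren't on the handle yet. I'll go lower first, then close.

move_arm --series '[{"delta_pos":[0,0,10],"delta_rot":[0.01,0.004,-0.009],"fingers":100},{"delta_pos":[0,0,2],"delta_rot":[0,0,0],"fingers":100},{"delta_pos":[0,0,0],"delta_rot":[0,0,0],"fingers":255},{"delta_pos":[0,0,0],"delta_rot":[0,0,0],"fingers":255},{"delta_pos":[0,0,0],"delta_rot":[0,0,0],"fingers":255},{"delta_pos":[0,0,0],"delta_rot":[0,0,0],"fingers":255},{"delta_pos":[0,0,0],"delta_rot":[0,0,0],"fingers":255},{"delta_pos":[0,0,0],"delta_rot":[0,0,0],"fingers":255}]'

```text
time: 9.05
tcp_pos: [0.5265, 0.2492, 0.0784]
ee_rot: [0.382, 0.924, -0.001, -0.001]
wrist_force: [1.5, 1.0, -2.1]
opening: 0.295
```

```bash
python3 go.py .5266 .2485 .083 135
```

```text
9.05 [0.5265 0.2492 0.0784] yaw 135.03 q [-0.1878  0.6838 -0.5249  2.0215  0.5998  0.5936 -0.3403] F [ 1.473   1.0299 -2.1071] T [ 0.0562 -0.1717 -0.0157] open 0.29508083387673323
dpos mm [-0.5 -0.4 -4.6] after rot [-0.5 -0.4 -4.6] drot [-0.0021 -0.0013  0.0005]
```

The handle is gripped at 27.4 mm. I'll lift it, then show the hex to the side camera. The key's hex could be at 45° or 15° mod 60, because the square handle can't tell them apart.

move_arm --series '[{"delta_pos":[0,0,-20],"delta_rot":[0,0,0],"fingers":255},{"delta_pos":[0,0,-30],"delta_rot":[0,0,0],"fingers":255},{"delta_pos":[0,0,-30],"delta_rot":[0,0,0],"fingers":255},{"delta_pos":[0,0,-30],"delta_rot":[0,0,0],"fingers":255},{"delta_pos":[25,25,-30],"delta_rot":[0,0,0],"fingers":255},{"delta_pos":[25,25,-30],"delta_rot":[0,0,0],"fingers":255},{"delta_pos":[25,25,-20],"delta_rot":[0,0,0],"fingers":255},{"delta_pos":[25,25,-10],"delta_rot":[0,0,0],"fingers":255},{"delta_pos":[0,0,0],"delta_rot":[0,0,0],"fingers":255}]'

```text
time: 9.95
tcp_pos: [0.5247, 0.391, 0.2828]
ee_rot: [0.384, 0.923, -0.005, -0.004]
wrist_force: [0.0, 0.6, -3.6]
opening: 0.298
```

```bash
python3 go.py .5266 .2485 .083 135
python3 - <<'E'
from h import *
t,r,s=tool(); p,im=snap('side','s5'); tip=t+r.apply([0,0,.0674]); c=proj(p,tip).round().astype(int); k=proj(p,t)
v=tip-np.array(p['xyz']); print(t,tip,c,k,'dir to cam',np.degrees(np.arctan2(-v[1],-v[0])),np.linalg.norm(v))
a=cv2.imread('pics/s5.png'); x0,y0=max(c[0]-50,0),max(c[1]-65,0); a=a[y0:y0+90,x0:x0+100]
cv2.imwrite('pics/s5c.png',cv2.convertScaleAbs(cv2.resize(a,None,fx=6,fy=6,interpolation=cv2.INTER_CUBIC),alpha=1.5,beta=10)); print(x0,y0)
E
```

```text
9.95 [0.5247 0.391  0.2828] yaw 134.79 q [-0.2882  0.543  -0.6817  1.672   0.3737  1.0738 -0.3023] F [ 0.0059  0.5634 -3.5777] T [ 0.0296 -0.147   0.0065] open 0.2981953289685077
dpos mm [-103.2  -96.7  200.6] after rot [-102.1  -99.4  199.8] drot [-0.0118 -0.0037 -0.0037]
[0.52468508 0.3910456  0.28277349] [0.52394769 0.39065906 0.21537864] [303 308] [301.19463385 265.35723452] dir to cam 98.5662133945477 0.7054285470776994
253 243
```

View pics/s5c.png

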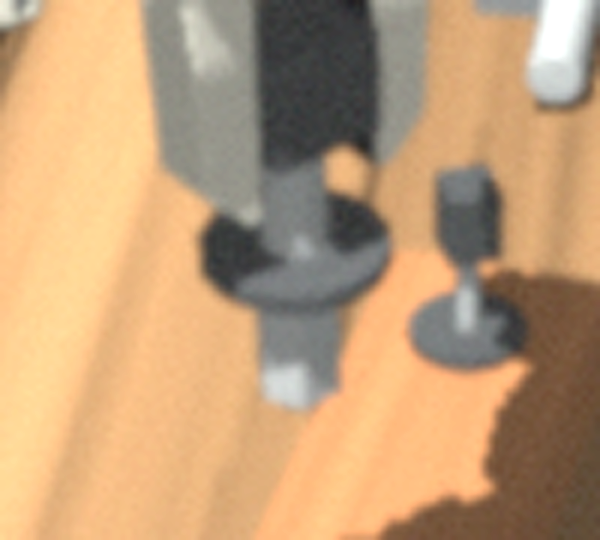

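The hex shows an edge towards the camera, with a bright-left, dark-right split at x≈302. Its width is 78 crop px, which is about 17 mm (across flats). So the flats are aligned with the tool's x, and the tool yaw for the socket is about 31 + 120 = 151°. Now carrying it over.

move_arm --series '[{"delta_pos":[-29,-33,0],"delta_rot":[-0.012,-0.004,0],"fingers":255},{"delta_pos":[-29,-33,0],"delta_rot":[0,0,0],"fingers":255},{"delta_pos":[-29,-33,0],"delta_rot":[0,0,0],"fingers":255},{"delta_pos":[-29,-33,0],"delta_rot":[0,0,0],"fingers":255},{"delta_pos":[-29,-33,0],"delta_rot":[0,0,0],"fingers":255},{"delta_pos":[-29,-33,0],"delta_rot":[0,0,0],"fingers":255},{"delta_pos":[-29,-33,0],"delta_rot":[0,0,0],"fingers":255},{"delta_pos":[-29,-33,0],"delta_rot":[0,0,0],"fingers":255},{"delta_pos":[-29,-33,0],"delta_rot":[0,0,0],"fingers":255},{"delta_pos":[-29,-33,0],"delta_rot":[0,0,0],"fingers":255},{"delta_pos":[-29,-33,0],"delta_rot":[0,0,0],"fingers":255},{"delta_pos":[-29,-33,0],"delta_rot":[0,0,0],"fingers":255},{"delta_pos":[0,0,20],"delta_rot":[0,0,-0.14],"fingers":255},{"delta_pos":[0,0,20],"delta_rot":[0,0,-0.14],"fingers":255},{"delta_pos":[0,0,0],"delta_rot":[0,0,0],"fingers":255}]'

```text
time: 11.5
tcp_pos: [0.4667, -0.1783, 0.2337]
ee_rot: [0.258, 0.966, -0.011, -0.009]
wrist_force: [-0.1, 0.7, -2.3]
opening: 0.302
```

```bash
python3 go.py .4897 -.1762 .1575 151
```

```text
11.5 [ 0.4667 -0.1783  0.2337] yaw 150.11 q [ 0.7578  0.4014 -0.697   2.0577  0.3731  0.8278  0.8857] F [-0.143   0.6617 -2.3432] T [ 0.0554 -0.1237 -0.021 ] open 0.3021655408703899
dpos mm [-19.8  15.3  75.6] after rot [-19.1  13.   76.2] drot [-0.0257 -0.0129 -0.0153]
```

move_arm --series '[{"delta_pos":[0,0,0],"delta_rot":[-0.026,-0.013,-0.015],"fingers":255},{"delta_pos":[-10,7,30],"delta_rot":[0,0,0],"fingers":255},{"delta_pos":[-9,6,30],"delta_rot":[0,0,0],"fingers":255},{"delta_pos":[0,0,0],"delta_rot":[0,0,0],"fingers":255}]'

```text
time: 11.9
tcp_pos: [0.4875, -0.1786, 0.1739]
ee_rot: [0.26, 0.966, -0.001, -0.0]
wrist_force: [-0.6, -0.3, -3.3]
opening: 0.295
```

```bash
python3 go.py .4897 -.1762 .1575 151
```

```text
11.9 [ 0.4875 -0.1786  0.1739] yaw 149.87 q [ 0.6987  0.4954 -0.6382  2.0916  0.4599  0.6946  0.8017] F [-0.5702 -0.3439 -3.3495] T [ 0.0722 -0.0874  0.0098] open 0.29516147969013745
dpos mm [-0.7  3.2 16.4] after rot [-0.8  3.1 16.4] drot [-0.0011 -0.0003 -0.0196]
```

move_arm --series '[{"delta_pos":[-1,3,5],"delta_rot":[-0.001,0,-0.02],"fingers":255},{"delta_pos":[0,0,15],"delta_rot":[0,0,0],"fingers":255},{"delta_pos":[0,0,12],"delta_rot":[0,0,0],"fingers":255},{"delta_pos":[0,0,0],"delta_rot":[0,0,0],"fingers":255}]'

```text
time: 12.3
tcp_pos: [0.4895, -0.1766, 0.143]
ee_rot: [0.252, 0.968, -0.001, 0.001]
wrist_force: [-0.4, 0.0, -3.2]
opening: 0.301
```

```bash
python3 go.py .4897 -.1762 .1254 151
```

```text
12.3 [ 0.4895 -0.1766  0.143 ] yaw 150.86 q [ 0.6618  0.5378 -0.6015  2.1182  0.5178  0.6301  0.7605] F [-0.3782  0.0203 -3.1962] T [ 0.0592 -0.0893 -0.0635] open 0.3009475300901722
dpos mm [ 0.1  0.4 17.6] after rot [ 0.   0.4 17.6] drot [-0.0012  0.002  -0.0024]
```

move_arm --series '[{"delta_pos":[0,0,12],"delta_rot":[0,0,0],"fingers":255},{"delta_pos":[0,0,10],"delta_rot":[0,0,0],"fingers":255},{"delta_pos":[0,0,8],"delta_rot":[0,0,0],"fingers":255},{"delta_pos":[0,0,0],"delta_rot":[0,0,0],"fingers":255}]'

```text
time: 12.7
tcp_pos: [0.4895, -0.1769, 0.111]
ee_rot: [0.252, 0.968, -0.001, 0.001]
wrist_force: [-0.5, -0.3, -2.2]
opening: 0.295
```

```bash
python3 go.py .4897 -.1762 .1004 151
```

```text
12.7 [ 0.4895 -0.1769  0.111 ] yaw 150.82 q [ 0.6226  0.5816 -0.5517  2.1441  0.5764  0.5612  0.7066] F [-0.4998 -0.2883 -2.2112] T [ 0.0913 -0.0822 -0.002 ] open 0.2949851802454712
dpos mm [ 0.2  0.7 10.6] after rot [ 0.1  0.7 10.6] drot [-0.0014  0.0026 -0.0032]
```

The tip is already past the chamfer with no force. Next I'll seat it fully.

move_arm --series '[{"delta_pos":[0,0,6],"delta_rot":[0,0,0],"fingers":255},{"delta_pos":[0,0,5],"delta_rot":[0,0,0],"fingers":255},{"delta_pos":[0,0,2],"delta_rot":[0,0,0],"fingers":255},{"delta_pos":[0,0,0],"delta_rot":[0,0,0],"fingers":255}]'

```text
time: 13.1
tcp_pos: [0.4904, -0.176, 0.1005]
ee_rot: [0.252, 0.968, -0.002, 0.003]
wrist_force: [-1.2, 1.3, -4.4]
opening: 0.299
```

```bash
python3 go.py .4897 -.1762 .1004 151
```

```text
13.1 [ 0.4904 -0.176   0.1005] yaw 150.86 q [ 0.6034  0.5953 -0.5307  2.1529  0.6004  0.5354  0.6826] F [-1.16    1.2628 -4.4379] T [ 0.4051  0.1682 -0.0015] open 0.2987479579825601
dpos mm [ 0.5 -0.6  0.1] after rot [ 0.5 -0.6  0.1] drot [-0.0027  0.006  -0.0024]
```

It's seated at z = 0.1005, as predicted. Now tightening clockwise, which is + about tool z.

move_arm --series '[{"delta_pos":[0,0,0],"delta_rot":[0,0,0.1],"fingers":255},{"delta_pos":[0,0,0],"delta_rot":[0,0,0.12],"fingers":255},{"delta_pos":[0,0,0],"delta_rot":[0,0,0.12],"fingers":255},{"delta_pos":[0,0,0],"delta_rot":[0,0,0.12],"fingers":255},{"delta_pos":[0,0,0],"delta_rot":[0,0,0.12],"fingers":255},{"delta_pos":[0,0,0],"delta_rot":[0,0,0.12],"fingers":255},{"delta_pos":[0,0,0],"delta_rot":[0,0,0],"fingers":255}]'

```text
time: 13.8
tcp_pos: [0.4901, -0.1749, 0.1003]
ee_rot: [0.578, 0.816, -0.001, 0.003]
wrist_force: [-1.0, 0.6, -0.9]
opening: 0.301
```

```bash
python3 go.py .4900 -.1762 .1004 110
```

```text
13.8 [ 0.4901 -0.1749  0.1003] yaw 109.37 q [ 0.4628  0.5635 -0.3286  2.1635  0.4039  0.4665  0.1566] F [-0.9638  0.5745 -0.8966] T [0.2263 0.1844 0.0157] open 0.30063796118582203
dpos mm [-1.2 -0.5 -0.1] after rot [-1.2 -0.5 -0.1] drot [ 0.0024  0.0065 -0.011 ]
```

move_arm --series '[{"delta_pos":[-1,0,0],"delta_rot":[0.002,0.006,0.12],"fingers":255},{"delta_pos":[0,0,0],"delta_rot":[0,0,0.12],"fingers":255},{"delta_pos":[0,0,0],"delta_rot":[0,0,0.12],"fingers":255},{"delta_pos":[0,0,0],"delta_rot":[0,0,0.12],"fingers":255},{"delta_pos":[0,0,0],"delta_rot":[0,0,0.12],"fingers":255},{"delta_pos":[0,0,0],"delta_rot":[0,0,0.12],"fingers":255},{"delta_pos":[0,0,0],"delta_rot":[0,0,0.12],"fingers":255}]'

```text
time: 14.5
tcp_pos: [0.4908, -0.1752, 0.1003]
ee_rot: [0.861, 0.509, 0.0, 0.0]
wrist_force: [-1.1, 0.8, -0.8]
opening: 0.297
```

```bash
python3 go.py .4900 -.1762 .1004 60
```

```text
14.5 [ 0.4908 -0.1752  0.1003] yaw 61.25 q [ 0.3082  0.5497 -0.1052  2.1682  0.1321  0.4285 -0.4036] F [-1.0886  0.797  -0.758 ] T [0.1904 0.2175 0.1608] open 0.29680235620724194
dpos mm [-1.3 -0.2 -0.1] after rot [-1.3 -0.2 -0.1] drot [ 0.0008 -0.0004  0.0218]
```

Torque of +0.16 N m means the screw is being driven against friction. Continuing.

move_arm --series '[{"delta_pos":[-1,0,0],"delta_rot":[0,0,0.12],"fingers":255},{"delta_pos":[0,0,0],"delta_rot":[0,0,0.12],"fingers":255},{"delta_pos":[0,0,0],"delta_rot":[0,0,0.12],"fingers":255},{"delta_pos":[0,0,0],"delta_rot":[0,0,0.12],"fingers":255},{"delta_pos":[0,0,0],"delta_rot":[0,0,0.12],"fingers":255},{"delta_pos":[0,0,0],"delta_rot":[0,0,0.1],"fingers":255}]'

```text
time: 15.1
tcp_pos: [0.4911, -0.1754, 0.1003]
ee_rot: [0.983, 0.182, 0.0, 0.0]
wrist_force: [0.1, 0.8, 0.1]
opening: 0.301
```

```bash
python3 go.py .4900 -.1762 .1004 20
```

```text
15.1 [ 0.4911 -0.1754  0.1003] yaw 21.01 q [ 0.1752  0.5514  0.0843  2.1761 -0.1098  0.417  -0.8567] F [0.1133 0.7848 0.1183] T [0.138  0.1781 0.1586] open 0.30063563430967105
dpos mm [-1.3  0.4 -0.1] after rot [-1.3  0.4 -0.1] drot [ 0.0003 -0.0009  0.0177]
```

move_arm --series '[{"delta_pos":[-1,0,0],"delta_rot":[0,0,0.1],"fingers":255},{"delta_pos":[0,0,0],"delta_rot":[0,0,0.1],"fingers":255},{"delta_pos":[0,0,0],"delta_rot":[0,0,0.1],"fingers":255},{"delta_pos":[0,0,0],"delta_rot":[0,0,0.1],"fingers":255}]'

```text
time: 15.5
tcp_pos: [0.4911, -0.1756, 0.1003]
ee_rot: [1.0, -0.016, 0.001, 0.0]
wrist_force: [-0.4, -0.1, 1.0]
opening: 0.297
```

```bash
python3 go.py .4900 -.1762 .1004 0
```

```text
15.5 [ 0.4911 -0.1756  0.1003] yaw -1.8 q [ 0.1011  0.5581  0.1913  2.181  -0.2496  0.4209 -1.1098] F [-0.3812 -0.0899  1.0067] T [0.0501 0.2921 0.1451] open 0.2968833246197685
dpos mm [-1.1  0.7 -0.1] after rot [-1.1  0.6 -0.1] drot [ 0.0001 -0.0015 -0.0314]
```

move_arm --series '[{"delta_pos":[-1,0,0],"delta_rot":[0,0,0.09],"fingers":255},{"delta_pos":[0,0,0],"delta_rot":[0,0,0.09],"fingers":255},{"delta_pos":[0,0,0],"delta_rot":[0,0,0.09],"fingers":255}]'

```text
time: 15.8
tcp_pos: [0.4911, -0.1757, 0.1002]
ee_rot: [0.989, -0.149, 0.001, 0.0]
wrist_force: [-1.5, -1.2, -1.1]
opening: 0.298
```

```bash
python3 go.py .4900 -.1762 .1004 0
```

```text
15.8 [ 0.4911 -0.1757  0.1002] yaw -17.11 q [ 0.0516  0.5651  0.2637  2.1847 -0.343   0.4274 -1.2798] F [-1.5491 -1.199  -1.0842] T [0.0101 0.3185 0.2756] open 0.29806507872255195
dpos mm [-0.9  0.8 -0.2] after rot [-1.1  0.5 -0.2] drot [ 0.0005 -0.0023 -0.2987]
```

move_arm --series '[{"delta_pos":[0,0,0],"delta_rot":[0,0,0.08],"fingers":255},{"delta_pos":[0,0,0],"delta_rot":[0,0,0.08],"fingers":255}]'

```text
time: 16.0
tcp_pos: [0.4911, -0.1757, 0.1001]
ee_rot: [0.974, -0.226, 0.001, 0.0]
wrist_force: [-0.8, 0.5, 0.3]
opening: 0.3
```

```bash
python3 go.py .4900 -.1762 .1004 0
```

```text
16.0 [ 0.4911 -0.1757  0.1001] yaw -26.09 q [ 0.0221  0.5709  0.3071  2.186  -0.3968  0.4347 -1.3803] F [-0.7562  0.5358  0.3196] T [-0.0414  0.2676  0.3041] open 0.29981938500500716
dpos mm [-0.8  0.9 -0.3] after rot [-1.1  0.5 -0.3] drot [ 0.0007 -0.0015 -0.4553]
```

move_arm --series '[{"delta_pos":[0,0,0],"delta_rot":[0,0,0.08],"fingers":255},{"delta_pos":[0,0,0],"delta_rot":[0,0,0.08],"fingers":255}]' --newtons 50

```text
time: 16.2
tcp_pos: [0.4911, -0.1759, 0.1001]
ee_rot: [0.954, -0.301, 0.0, 0.0]
wrist_force: [0.3, 0.6, 0.3]
opening: 0.298
```

```bash
python3 go.py .4900 -.1762 .1004 0
```

```text
16.2 [ 0.4911 -0.1759  0.1001] yaw -35.07 q [-0.007   0.5774  0.3508  2.1872 -0.4499  0.4437 -1.4813] F [0.3141 0.614  0.2812] T [0.1505 0.2124 0.1425] open 0.29803067608858813
dpos mm [-0.8  0.9 -0.3] after rot [-1.1  0.3 -0.3] drot [ 0.0009 -0.0009 -0.6122]
```

move_arm --series '[{"delta_pos":[0,0,0],"delta_rot":[0,0,0.08],"fingers":255},{"delta_pos":[0,0,0],"delta_rot":[0,0,0.08],"fingers":255}]'

```text
time: 16.4
tcp_pos: [0.491, -0.176, 0.1001]
ee_rot: [0.927, -0.376, 0.0, 0.0]
wrist_force: [-0.7, -0.9, 1.9]
opening: 0.298
```

```bash
python3 go.py .4900 -.1762 .1004 0
```

```text
16.4 [ 0.491  -0.176   0.1001] yaw -44.11 q [-0.036   0.5847  0.395   2.1885 -0.5026  0.4544 -1.5834] F [-0.6583 -0.8614  1.9292] T [0.1856 0.3041 0.0265] open 0.2979138255348291
dpos mm [-0.6  0.9 -0.3] after rot [-1.   0.2 -0.3] drot [ 0.001  -0.0002 -0.7699]
```

move_arm --series '[{"delta_pos":[0,0,0],"delta_rot":[0,0,0.08],"fingers":255},{"delta_pos":[0,0,0],"delta_rot":[0,0,0.08],"fingers":255}]'

```text
time: 16.6
tcp_pos: [0.4905, -0.176, 0.1]
ee_rot: [0.894, -0.448, -0.001, 0.0]
wrist_force: [-2.3, 0.9, 2.1]
opening: 0.297
```

```bash
python3 go.py .4900 -.1762 .1004 0
python3 - <<'E'
from h import *
t,r,s=tool(); out=[]
for cam,hw,f in(('side',(50,75),8),('wrist',(150,200),2)):
    p,im=snap(cam,cam+'6'); c=proj(p,t-[0,0,.02]).round().astype(int); print(cam,c)
    h,w=(37,50) if cam=='side' else (112,150)
    y0=min(max(c[1]-h,0),480-2*h);x0=max(c[0]-w,0)
    a=im[y0:y0+2*h,x0:x0+2*w,::-1]; out.append(cv2.convertScaleAbs(cv2.resize(a,(400,300) if 0 else (800,300*2) if 0 else (400,300),interpolation=cv2.INTER_CUBIC),alpha=1.4,beta=10)); print(x0,y0)
cv2.imwrite('pics/m6.png',cv2.resize(np.hstack(out),None,fx=1,fy=1))
E
```

```text
16.6 [ 0.4905 -0.176   0.1   ] yaw -53.17 q [-0.0647  0.593   0.4397  2.1902 -0.5541  0.4675 -1.6866] F [-2.3239  0.8677  2.139 ] T [0.3618 0.359  0.0092] open 0.2972222806340396
dpos mm [-0.1  0.6 -0.4] after rot [-0.5  0.2 -0.4] drot [ 0.001   0.0015 -0.928 ]
side [350 208]
300 171
wrist [318 285]
168 173
```

View pics/m6.png

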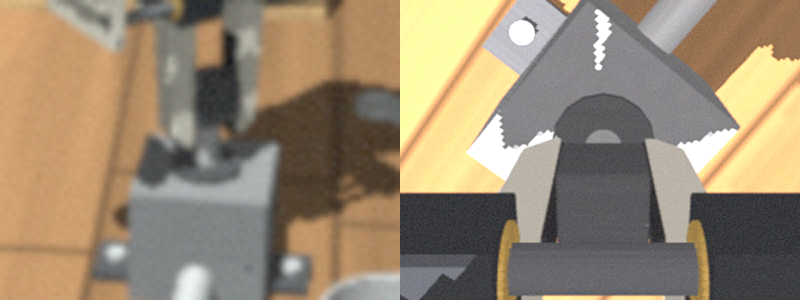

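The key stands in the bore with its collar on the block and its handle square in the jaws. The stop hasn't clearly shown yet, so I'll turn on in single rows and watch the torque.

move_arm --series '[{"delta_pos":[0,0,0],"delta_rot":[0,0,0.1],"fingers":255}]'

```text
time: 16.8
tcp_pos: [0.4905, -0.176, 0.1001]
ee_rot: [0.872, -0.489, -0.001, 0.001]
wrist_force: [-0.7, -0.1, 1.4]
opening: 0.299
```

```bash
python3 go.py .4900 -.1762 .1004 0; python3 -c "
from h import *
for i in range(3): print(np.round(tool()[2]['wrist_torque'],3),np.round(tool()[2]['joint_torque'],2))"
```

```text
16.8 [ 0.4905 -0.176   0.1001] yaw -58.58 q [-0.082   0.5983  0.4664  2.1912 -0.5843  0.4753 -1.7489] F [-0.6673 -0.1378  1.42  ] T [0.2508 0.1529 0.0851] open 0.2988158400278444
dpos mm [-0.   0.5 -0.3] after rot [-0.5  0.2 -0.3] drot [ 0.0013  0.0017 -1.0224]
[0.251 0.153 0.085] [  1.67 -58.65   6.69 -12.81   0.72  -0.76   1.76]
[0.251 0.153 0.085] [  1.67 -58.65   6.69 -12.81   0.72  -0.76   1.76]
[0.251 0.153 0.085] [  1.67 -58.65   6.69 -12.81   0.72  -0.76   1.76]
```

move_arm --series '[{"delta_pos":[0,0,0],"delta_rot":[0,0,0.1],"fingers":255}]'

```text
time: 16.9
tcp_pos: [0.4907, -0.1762, 0.1001]
ee_rot: [0.847, -0.532, -0.001, 0.001]
wrist_force: [1.7, -0.3, -1.7]
opening: 0.299
```

```bash
python3 go.py .4900 -.1762 .1004 0
```

```text
16.9 [ 0.4907 -0.1762  0.1001] yaw -64.23 q [-0.0996  0.6043  0.4943  2.1918 -0.6158  0.4838 -1.814 ] F [ 1.7113 -0.3077 -1.6761] T [ 0.1649 -0.2751  0.0475] open 0.299024290308639
dpos mm [-0.3  0.7 -0.3] after rot [-0.7  0.  -0.3] drot [ 0.0013  0.0012 -1.121 ]
```

Run:
```python
from h import *
p=ctrl.camera_params('side'); C=np.array([.4903,-.176,0]); d=np.array(p['xyz'])-C; d[2]=0; d/=np.linalg.norm(d)
n=np.array([-d[1],d[0],0])
for z in(.07,.075,.085,.09):
    print(z,'near',(proj(p,C+d*.021+[0,0,z])-[300,171])*4.0,'L/R',(proj(p,C-n*.021+[0,0,z])-[300,171])*4,(proj(p,C+n*.021+[0,0,z])-[300,171])*4)
print('block corners',[((proj(p,C+[a,b,.07])-[300,171])*4).round() .tolist()for a in(-.04,.04)for b in(-.04,.04)])
im=cv2.imread('pics/side6.png')[171:245,300:400]
print(im.shape)
cv2.imwrite('pics/s6c.png',cv2.convertScaleAbs(cv2.resize(im[20:60,20:80],(780,520),interpolation=cv2.INTER_CUBIC),alpha=1.6,beta=20))
```

```text
0.07 near [201.23118452 179.34297715] L/R [166.1146109  161.91556931] [237.39422458 163.76306564]
0.075 near [201.45700079 171.70130777] L/R [166.26571233 154.35606767] [237.690524 156.192209]
0.085 near [201.91143653 156.32310804] L/R [166.56976195 139.1446725 ] [238.28675146 140.95777935]
0.09 near [202.14006762 148.58618435] L/R [166.72271767 131.49240181] [238.58669434 133.29382708]
block corners [[272.0, 136.0], [268.0, 198.0], [140.0, 130.0], [128.0, 191.0]]
(74, 100, 3)
```

View pics/s6c.png

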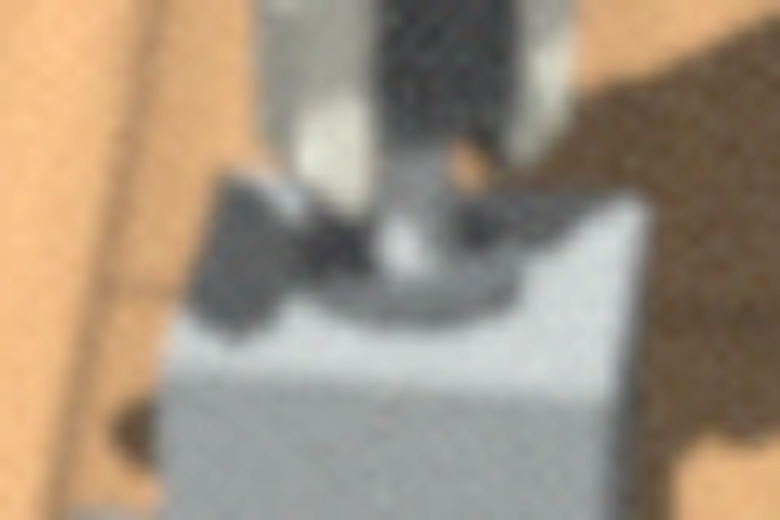

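The collar's near edge is where it should be for a collar lying on the block top (row 180, predicted 179), so the key is fully seated. The near-zero torque over the last 20–30° suggests free play: the screw probably stopped near yaw -20° and the hex then slipped on. If so, the stop should show again soon, so I'll approach it gently.

move_arm --series '[{"delta_pos":[0,0,0],"delta_rot":[0,0,0.06],"fingers":255},{"delta_pos":[0,0,0],"delta_rot":[0,0,0.06],"fingers":255}]'

```text
time: 17.1
tcp_pos: [0.491, -0.1761, 0.1001]
ee_rot: [0.815, -0.579, -0.001, 0.001]
wrist_force: [-1.7, -0.1, 2.9]
opening: 0.3
```

```bash
python3 go.py .4905 -.1762 .1004 -90
```

```text
17.1 [ 0.491  -0.1761  0.1001] yaw -70.83 q [-0.1206  0.6121  0.5274  2.1923 -0.6516  0.4952 -1.8911] F [-1.6556 -0.0599  2.889 ] T [0.2627 0.3265 0.2311] open 0.30024798872501973
dpos mm [-0.1  0.5 -0.3] after rot [ 0.1  0.5 -0.3] drot [ 0.0019 -0.0001  0.3346]
```

move_arm --series '[{"delta_pos":[0,0,0],"delta_rot":[0,0,0.06],"fingers":255}]'

```text
time: 17.2
tcp_pos: [0.4909, -0.1762, 0.1001]
ee_rot: [0.798, -0.602, -0.001, 0.001]
wrist_force: [-0.4, 0.8, 1.8]
opening: 0.299
```

```bash
python3 go.py .4905 -.1762 .1004 -90
```

```text
17.2 [ 0.4909 -0.1762  0.1001] yaw -74.06 q [-0.1307  0.6162  0.5438  2.1927 -0.6686  0.5014 -1.9294] F [-0.4463  0.7688  1.7573] T [0.186  0.235  0.2741] open 0.29863566853909385
dpos mm [-0.1  0.4 -0.3] after rot [ 0.   0.4 -0.3] drot [ 0.0024 -0.0001  0.2781]
```

move_arm --series '[{"delta_pos":[0,0,0],"delta_rot":[0,0,0.06],"fingers":255}]'

```text
time: 17.3
tcp_pos: [0.4909, -0.1762, 0.1001]
ee_rot: [0.781, -0.624, -0.001, 0.001]
wrist_force: [-1.7, 0.1, 2.0]
opening: 0.299
```

```bash
python3 go.py .4905 -.1762 .1004 -90
```

```text
17.3 [ 0.4909 -0.1762  0.1001] yaw -77.28 q [-0.1409  0.6204  0.5601  2.193  -0.6852  0.5078 -1.9677] F [-1.6502  0.0861  1.9925] T [0.2105 0.2342 0.3892] open 0.2985287050600368
dpos mm [-0.   0.4 -0.3] after rot [ 0.   0.4 -0.3] drot [ 0.0028 -0.      0.2219]
```

The torque climbs again 60° on (0.23, 0.27, 0.39 N m against 0.12 of friction), so the screw is at its stop. I'll back off within the play and then lift straight out.

move_arm --series '[{"delta_pos":[0,0,0],"delta_rot":[0,0,-0.1],"fingers":255},{"delta_pos":[0,0,0],"delta_rot":[0,0,-0.1],"fingers":255},{"delta_pos":[0,0,0],"delta_rot":[0,0,-0.06],"fingers":255},{"delta_pos":[0,0,0],"delta_rot":[0,0,0],"fingers":255}]'

```text
time: 17.7
tcp_pos: [0.4912, -0.1762, 0.1001]
ee_rot: [0.862, -0.507, -0.001, 0.001]
wrist_force: [-0.8, 0.7, 1.0]
opening: 0.296
```

```bash
python3 go.py .4905 -.1762 .1004 -62
```

```text
17.7 [ 0.4912 -0.1762  0.1001] yaw -60.87 q [-0.0906  0.602   0.4799  2.189  -0.596   0.4819 -1.7766] F [-0.756   0.7475  0.9698] T [ 0.3594  0.1716 -0.0849] open 0.2956405451560891
dpos mm [-0.3  0.6 -0.3] after rot [-0.3  0.6 -0.3] drot [0.0032 0.0014 0.0197]
```

move_arm --series '[{"delta_pos":[0,0,0],"delta_rot":[0.003,0.001,0.04],"fingers":255},{"delta_pos":[0,0,-8],"delta_rot":[0,0,0],"fingers":255},{"delta_pos":[0,0,-12],"delta_rot":[0,0,0],"fingers":255},{"delta_pos":[0,0,-20],"delta_rot":[0,0,0],"fingers":255},{"delta_pos":[0,0,-30],"delta_rot":[0,0,0],"fingers":255},{"delta_pos":[0,0,-35],"delta_rot":[0,0,0],"fingers":255},{"delta_pos":[0,0,-35],"delta_rot":[0,0,0],"fingers":255},{"delta_pos":[0,0,0],"delta_rot":[0,0,0],"fingers":255}]'

```text
time: 18.5
tcp_pos: [0.4901, -0.1775, 0.2484]
ee_rot: [0.851, -0.526, -0.001, 0.002]
wrist_force: [0.3, 0.5, -3.0]
opening: 0.297
```

```bash
python3 go.py .527 .2490 .2 -62
python3 - <<'E'
from h import *
t,r,s=tool(); tip=t+r.apply([0,0,.0674]); p,im=snap('wrist','w7'); print('tip px',proj(p,tip),'socket px',proj(p,[.4903,-.1762,.05]))
E
```

```text
18.5 [ 0.4901 -0.1775  0.2484] yaw -63.46 q [-0.2973  0.4037  0.7446  2.0664 -0.3729  0.8091 -2.0083] F [ 0.2982  0.478  -2.9671] T [ 0.0681 -0.0816  0.0248] open 0.2970513509888957
dpos mm [-365.1 -223.7   47.7] after rot [-359.3 -232.8   48.4] drot [ 0.0037  0.0003 -0.0255]
tip px [318.50217625 255.14508153] socket px [317.41175643 212.89840361]
```

The key is out. On the way back I'll put the camera above the socket to check its final angle.

move_arm --series '[{"delta_pos":[-38,0,15],"delta_rot":[0,0,0],"fingers":255},{"delta_pos":[-38,0,15],"delta_rot":[0,0,0],"fingers":255},{"delta_pos":[0,0,0],"delta_rot":[0,0,0],"fingers":255}]'

```text
time: 18.85
tcp_pos: [0.453, -0.1071, 0.2153]
ee_rot: [0.85, -0.526, -0.002, 0.002]
wrist_force: [0.6, -0.4, -3.2]
opening: 0.301
```

Run:
```python
from w import *
p,im=look('w8',['socket'])
np.save('p8.npy',np.array([p],dtype=object),allow_pickle=True)
c=proj(p,[.4900,-.1762,.06]).round().astype(int); x0,y0=c[0]-60,max(c[1]-60,0); print(x0,y0)
cv2.imwrite('pics/w8c.png',cv2.convertScaleAbs(cv2.resize(im[y0:y0+120,x0:x0+120,::-1],None,fx=5,fy=5,interpolation=cv2.INTER_CUBIC),alpha=1.4,beta=15))
p=ctrl.camera_params
q=np.load('p3.npy',allow_pickle=True)[0]; f=lambda u,v:(219+u/4,32+v/4)
for a,b in[((0,335),(118,0)),((460,600),(600,275))]:
    d=atz(q,f(*b),.07)-atz(q,f(*a),.07); print('block edge',np.degrees(np.arctan2(d[1],d[0])))
```

```text
18.85 [ 0.453  -0.1071  0.2153] [[0.4458, -0.8951, -0.0056], [-0.8951, -0.4458, -0.0011], [-0.0016, 0.0055, -1.0]] cam [ 0.4876 -0.176   0.3724]
q [-0.4268  0.3798  0.729   2.2143 -0.398   0.6827 -2.0971] F [ 0.5922 -0.4267 -3.2254] 0.3009747596387853
socket 0.97 [315.6 129.2] [ 0.4892 -0.1757  0.05  ]
255 68
block edge -3.225057356173615
block edge -2.0927399873489616
```

View pics/w8c.png

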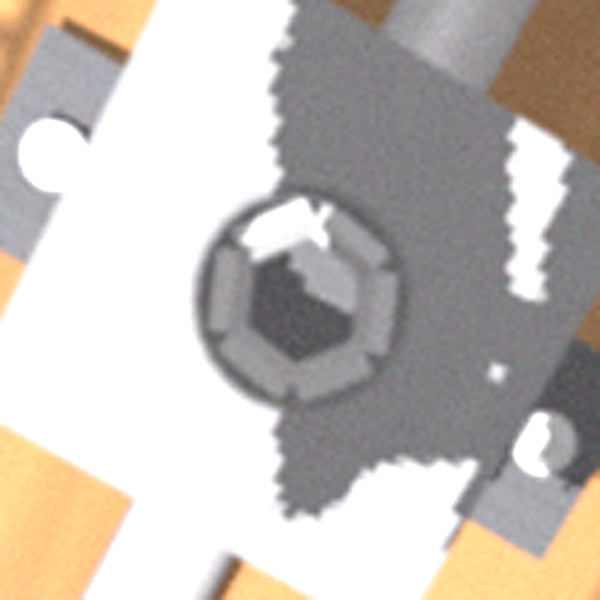

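```bash
python3 - <<'E'
from h import *
p=np.load('p8.npy',allow_pickle=True)[0]
f=lambda u,v:(255+u/5,68+v/5)
for a,b in [((385,355),(397,275)),((208,330),(220,250)),((300,398),(370,362)),((245,238),(308,203)),((222,348),(285,395)),((335,208),(390,248))]:
    d=atz(p,f(*b),.05)-atz(p,f(*a),.05); print(round((np.degrees(np.arctan2(d[1],d[0]))+90)%60,1))
E
python3 go.py .527 .2490 .2 -62
```

```text
18.2
16.7
23.1
24.3
20.5
22.0
18.95 [ 0.456  -0.1105  0.217 ] yaw -63.63 q [-0.4236  0.3801  0.7318  2.2085 -0.3969  0.6835 -2.0955] F [ 0.5509  0.0317 -2.8501] T [ 0.0802 -0.0828  0.0349] open 0.2993204525863242
dpos mm [-290.6 -223.3   15.6] after rot [-284.1 -231.4   17. ] drot [ 0.0027 -0.0028 -0.0284]
```

The readings disagree. The socket's flats ended at about 21° mod 60 (about 31° at the start), so its net turn is 10° mod 60, i.e. about 130°, which is short of the 138–172° needed. It also doesn't fit the key's angle if the flats are aligned with the tool. So my reading of the key's hex, or the stop I thought I felt, is suspect. I'll measure the key's hex angle properly by its silhouette width over several yaws, close to the side camera.

move_arm --series '[{"delta_pos":[0,0,-6],"delta_rot":[0,0,-0.145],"fingers":255},{"delta_pos":[0,0,-6],"delta_rot":[0,0,-0.145],"fingers":255},{"delta_pos":[0,0,-6],"delta_rot":[0,0,-0.145],"fingers":255},{"delta_pos":[0,0,-6],"delta_rot":[0,0,-0.145],"fingers":255},{"delta_pos":[0,0,-6],"delta_rot":[0,0,-0.145],"fingers":255},{"delta_pos":[0,0,-6],"delta_rot":[0,0,-0.145],"fingers":255},{"delta_pos":[0,0,-6],"delta_rot":[0,0,-0.145],"fingers":255},{"delta_pos":[0,0,-6],"delta_rot":[0,0,-0.145],"fingers":255},{"delta_pos":[0,0,-6],"delta_rot":[0,0,-0.145],"fingers":255},{"delta_pos":[0,0,-6],"delta_rot":[0,0,-0.145],"fingers":255},{"delta_pos":[0,0,-6],"delta_rot":[0,0,-0.145],"fingers":255},{"delta_pos":[0,0,-6],"delta_rot":[0,0,-0.145],"fingers":255},{"delta_pos":[0,0,-6],"delta_rot":[0,0,-0.145],"fingers":255},{"delta_pos":[0,0,-6],"delta_rot":[0,0,-0.145],"fingers":255},{"delta_pos":[0,0,-6],"delta_rot":[0,0,-0.145],"fingers":255},{"delta_pos":[0,0,0],"delta_rot":[0,0,-0.1],"fingers":255},{"delta_pos":[0,0,0],"delta_rot":[0,0,0],"fingers":255}]'

```text
time: 20.65
tcp_pos: [0.4616, -0.1305, 0.3113]
ee_rot: [0.816, 0.578, -0.004, 0.006]
wrist_force: [0.2, 0.4, -2.2]
opening: 0.298
```

```bash
python3 go.py .50 .45 .33 67
```

```text
20.65 [ 0.4616 -0.1305  0.3113] yaw 70.55 q [-0.0376  0.1991  0.223   2.0523 -0.0368  0.8921 -0.1353] F [ 0.1755  0.3966 -2.2018] T [-0.0577 -0.061  -0.0118] open 0.29791379335909834
dpos mm [ 559.9 -156.9  -27.7] after rot [ 549.4 -191.5  -18.7] drot [0.0061 0.0143 0.062 ]
```

move_arm --series '[{"delta_pos":[42,-12,-2],"delta_rot":[0.006,0.014,0],"fingers":255},{"delta_pos":[42,-12,-2],"delta_rot":[0,0,0],"fingers":255},{"delta_pos":[42,-12,-2],"delta_rot":[0,0,0],"fingers":255},{"delta_pos":[42,-12,-2],"delta_rot":[0,0,0],"fingers":255},{"delta_pos":[42,-12,-2],"delta_rot":[0,0,0],"fingers":255},{"delta_pos":[42,-12,-2],"delta_rot":[0,0,0],"fingers":255},{"delta_pos":[42,-12,-2],"delta_rot":[0,0,0],"fingers":255},{"delta_pos":[42,-12,-2],"delta_rot":[0,0,0],"fingers":255},{"delta_pos":[42,-12,-2],"delta_rot":[0,0,0],"fingers":255},{"delta_pos":[42,-12,-2],"delta_rot":[0,0,0],"fingers":255},{"delta_pos":[42,-12,-2],"delta_rot":[0,0,0],"fingers":255},{"delta_pos":[42,-12,-2],"delta_rot":[0,0,0],"fingers":255},{"delta_pos":[42,-12,-2],"delta_rot":[0,0,0],"fingers":255},{"delta_pos":[0,0,0],"delta_rot":[0,0,0],"fingers":255}]'

```text
time: 22.05
tcp_pos: [0.525, 0.4459, 0.3316]
ee_rot: [0.838, 0.546, -0.002, 0.002]
wrist_force: [-1.0, 0.6, -2.9]
opening: 0.299
```

```bash
cat > wid.py <<'E'
from h import *
import sys
t,r,s=tool(); M=r.as_matrix(); yaw=np.degrees(np.arctan2(M[1,0],M[0,0]))
p,im=snap('side','k'+sys.argv[1]); 
A=t+r.apply([0,0,.0674-.012]); v=A-np.array(p['xyz']); dirc=np.degrees(np.arctan2(-v[1],-v[0]))
depth=(rot(p).T@v)[2]; hsv=cv2.cvtColor(im,cv2.COLOR_RGB2HSV)
ws=[]
for zz in np.linspace(.008,.028,11):
    c=proj(p,t+r.apply([0,0,.0674-zz])); row=hsv[int(round(c[1])),:,1].astype(float); c0=int(round(c[0]))
    seg=row[c0-35:c0+36]; inn=np.median(seg[32:39]); out=np.median(np.r_[seg[:8],seg[-8:]]); th=(inn+out)/2
    m=seg<th
    def cross(step):
        i=35
        while 0<i<70 and m[i]: i+=step
        a,b=seg[i-step],seg[i]; return i-step+step*(th-a)/(b-a+1e-9)
    ws.append((cross(1)-cross(-1))*depth/p['fx']*1000)
print('yaw',round(yaw,1),'dir',round(dirc,1),'depth',round(depth,3),'c',c.round(),'in/out sat',inn,out,'w mm',np.round(ws,1),'med',round(np.median(ws),2))
E
python3 wid.py 1
```

```text
yaw 66.2 dir 99.6 depth 0.622 c [294. 284.] in/out sat 13.0 122.0 w mm [16.1 16.  15.7 16.  16.5 16.8 16.8 16.9 18.4 21.8 30.9] med 16.76
```

move_arm --series '[{"delta_pos":[0,0,0],"delta_rot":[0,0,-0.13],"fingers":255},{"delta_pos":[0,0,0],"delta_rot":[0,0,-0.13],"fingers":255},{"delta_pos":[0,0,0],"delta_rot":[0,0,0],"fingers":255}]'

```text
time: 22.4
tcp_pos: [0.5277, 0.4383, 0.3292]
ee_rot: [0.761, 0.648, -0.005, 0.004]
wrist_force: [0.7, -0.5, -3.5]
opening: 0.298
```

```bash
python3 wid.py 2
```

```text
yaw 80.8 dir 99.8 depth 0.63 c [293. 282.] in/out sat 13.0 119.5 w mm [16.8 17.4 17.6 17.3 17.4 17.6 17.5 17.6 18.  24.9 28.4] med 17.56
```

move_arm --series '[{"delta_pos":[0,0,0],"delta_rot":[0,0,-0.13],"fingers":255},{"delta_pos":[0,0,0],"delta_rot":[0,0,-0.13],"fingers":255},{"delta_pos":[0,0,0],"delta_rot":[0,0,0],"fingers":255}]'

```text
time: 22.75
tcp_pos: [0.5294, 0.4345, 0.329]
ee_rot: [0.677, 0.736, -0.006, 0.004]
wrist_force: [0.6, 0.1, -2.6]
opening: 0.296
```

```bash
python3 wid.py 3
```

```text
yaw 94.8 dir 99.9 depth 0.634 c [292. 280.] in/out sat 13.0 121.0 w mm [18.5 18.3 18.5 18.5 18.6 18.6 18.7 18.5 19.  24.7 29.4] med 18.55
```

move_arm --series '[{"delta_pos":[0,0,0],"delta_rot":[0,0,-0.13],"fingers":255},{"delta_pos":[0,0,0],"delta_rot":[0,0,-0.13],"fingers":255},{"delta_pos":[0,0,0],"delta_rot":[0,0,0],"fingers":255}]'

```text
time: 23.1
tcp_pos: [0.5302, 0.4327, 0.3291]
ee_rot: [0.582, 0.813, -0.007, 0.004]
wrist_force: [-0.7, -0.3, -2.8]
opening: 0.295
```

```bash
python3 wid.py 4
```

```text
yaw 108.8 dir 99.9 depth 0.636 c [292. 279.] in/out sat 13.0 121.0 w mm [18.6 18.6 18.4 18.4 18.4 18.3 18.3 18.3 18.8 25.4 29. ] med 18.41
```

move_arm --series '[{"delta_pos":[0,0,0],"delta_rot":[0,0,-0.13],"fingers":255},{"delta_pos":[0,0,0],"delta_rot":[0,0,-0.13],"fingers":255},{"delta_pos":[0,0,0],"delta_rot":[0,0,0],"fingers":255}]'

```text
time: 23.45
tcp_pos: [0.5305, 0.4322, 0.3291]
ee_rot: [0.48, 0.877, -0.007, 0.003]
wrist_force: [-0.8, -0.2, -2.6]
opening: 0.298
```

```bash
python3 wid.py 5
```

```text
yaw 122.7 dir 99.9 depth 0.636 c [292. 279.] in/out sat 13.0 121.0 w mm [17.5 17.6 17.5 17.4 17.2 17.1 17.3 17.2 17.3 23.4 28.6] med 17.42
```

The silhouette width peaks at yaw ≈101°, with the view direction at 99.9°, so the key's flats are aligned with the tool as first read. So the insertion was right, and the torque pattern fits a stop with the socket's flats at about 5° mod 60. The suspect number is my 21° reading of the final socket angle. I'll check it against the block's own edges and a polygon fit on the saved picture.

Run:
```python
from h import *
from scipy.optimize import minimize
def fit(fn,pf,C,z=.05):
    p=np.load(pf,allow_pickle=True)[0]; im=cv2.imread(f'pics/{fn}.png'); g=cv2.GaussianBlur(cv2.cvtColor(im,cv2.COLOR_BGR2GRAY).astype(np.float32),(0,0),.8)
    def score(r,cx,cy,a,n=6,zz=z):   # mean |gradient across| along hex outline at radius r
        s=0
        for k in range(n):
            th=np.radians(a)+k*2*np.pi/n; N=np.array([np.cos(th),np.sin(th)]); T=np.array([-N[1],N[0]])
            L=r*np.tan(np.pi/n)*.8
            for u in np.linspace(-L,L,15):
                q=[np.array([cx,cy])+N*(r+e)+T*u for e in(-.0008,.0008)]
                x=[proj(p,[*w,zz]) for w in q]
                v=[cv2.getRectSubPix(g,(1,1),(float(c[0]),float(c[1])))[0,0] for c in x]
                s+=abs(v[0]-v[1])
        return s/n/15
    return score
for fn,pf in(('w3','p3.npy'),('w8','p8.npy')):
    sc=fit(fn,pf,None); best=[]
    for r,zz in((.00925,.045),(.01175,.05)):
        res=[(max(sc(r,.4897+dx,-.1762+dy,a,6,zz) for dx in(-.001,0,.001) for dy in(-.001,0,.001)),a) for a in range(0,60,4)]
        print(fn,r,[(a,round(float(s),1)) for s,a in sorted(res,reverse=True)[:5]])
p=np.load('p8.npy',allow_pickle=True)[0]; f=lambda u,v:(255+u/5,68+v/5)
for a,b in[((0,318),(163,0)),((0,425),(135,498)),((300,0),(600,165))]:
    d=atz(p,f(*b),.07)-atz(p,f(*a),.07); print('block edge',np.degrees(np.arctan2(d[1],d[0]))%90)
```

```text
w3 0.00925 [(32, 38.4), (28, 37.9), (36, 37.3), (24, 36.2), (40, 35.5)]
w3 0.01175 [(16, 16.1), (20, 15.9), (12, 15.6), (8, 15.2), (24, 14.8)]
w8 0.00925 [(24, 25.1), (20, 25.1), (28, 24.5), (16, 24.2), (32, 23.7)]
w8 0.01175 [(40, 11.2), (36, 11.2), (44, 11.0), (32, 11.0), (20, 10.7)]
block edge 86.40336838032279
block edge 88.04498180127922
block edge 89.72340294110464
```

The fit confirms the socket at about 21–22° mod 60, with the block's edges agreeing in both pictures. Everything fits one story. The screw reached its stop with its flats near 5.5°. The hex then wedged under the hard overturn, and my 16° back-off dragged the screw back with it, so it's now about 15° loose again.

I'll reseat the key at yaw 81°, tighten gently to the stop, and release the grip there before lifting, instead of backing off.

move_arm --series '[{"delta_pos":[0,0,0],"delta_rot":[0,0,0.145],"fingers":255},{"delta_pos":[0,0,0],"delta_rot":[0,0,0.145],"fingers":255},{"delta_pos":[0,0,0],"delta_rot":[0,0,0.145],"fingers":255},{"delta_pos":[0,0,0],"delta_rot":[0,0,0.145],"fingers":255},{"delta_pos":[0,0,0],"delta_rot":[0,0,0.145],"fingers":255},{"delta_pos":[-42,4,0],"delta_rot":[0,0,0],"fingers":255},{"delta_pos":[-42,4,0],"delta_rot":[0,0,0],"fingers":255},{"delta_pos":[-42,4,0],"delta_rot":[0,0,0],"fingers":255},{"delta_pos":[-42,4,0],"delta_rot":[0,0,0],"fingers":255},{"delta_pos":[-42,4,0],"delta_rot":[0,0,0],"fingers":255},{"delta_pos":[-42,4,0],"delta_rot":[0,0,0],"fingers":255},{"delta_pos":[-42,4,0],"delta_rot":[0,0,0],"fingers":255},{"delta_pos":[-42,4,0],"delta_rot":[0,0,0],"fingers":255},{"delta_pos":[-42,4,0],"delta_rot":[0,0,0],"fingers":255},{"delta_pos":[-42,4,0],"delta_rot":[0,0,0],"fingers":255},{"delta_pos":[-42,4,0],"delta_rot":[0,0,0],"fingers":255},{"delta_pos":[-42,4,0],"delta_rot":[0,0,0],"fingers":255},{"delta_pos":[-42,4,0],"delta_rot":[0,0,0],"fingers":255},{"delta_pos":[0,0,0],"delta_rot":[0,0,0],"fingers":255}]'

```text
time: 25.4
tcp_pos: [0.4474, -0.1284, 0.3375]
ee_rot: [0.806, 0.592, 0.002, 0.005]
wrist_force: [-1.0, -0.3, -2.6]
opening: 0.3
```

```bash
python3 go.py .4902 -.1761 .16 81
```

```text
25.4 [ 0.4474 -0.1284  0.3375] yaw 72.61 q [-0.0192  0.1473  0.2013  2.0428 -0.0306  0.9448 -0.1059] F [-1.0259 -0.2508 -2.6329] T [ 0.0049 -0.0374 -0.0041] open 0.29953701808928457
dpos mm [-32.1  53.3 178.1] after rot [-40.4  49.8 177.5] drot [ 0.0101  0.004  -0.1464]
```

move_arm --series '[{"delta_pos":[0,0,0],"delta_rot":[0.01,0.004,-0.145],"fingers":255},{"delta_pos":[-11,13,40],"delta_rot":[0,0,0],"fingers":255},{"delta_pos":[-11,13,40],"delta_rot":[0,0,0],"fingers":255},{"delta_pos":[-11,13,40],"delta_rot":[0,0,0],"fingers":255},{"delta_pos":[-8,11,30],"delta_rot":[0,0,0],"fingers":255},{"delta_pos":[0,0,0],"delta_rot":[0,0,0],"fingers":255}]'

```text
time: 26.0
tcp_pos: [0.4957, -0.1783, 0.1871]
ee_rot: [0.773, 0.635, 0.005, 0.004]
wrist_force: [0.0, 1.2, -2.0]
opening: 0.296
```

```bash
python3 go.py .4902 -.1761 .14 81
```

```text
26.0 [ 0.4957 -0.1783  0.1871] yaw 78.8 q [ 0.1151  0.4168  0.1709  2.1082 -0.1275  0.6128  0.1798] F [ 0.0061  1.2222 -1.998 ] T [-0.0074  0.0692  0.0026] open 0.2959628615370136
dpos mm [ 0.9 -6.4 47. ] after rot [ 1.3 -5.8 47.1] drot [ 0.0133 -0.003  -0.0384]
```

move_arm --series '[{"delta_pos":[1,-6,10],"delta_rot":[0.013,-0.003,-0.038],"fingers":255},{"delta_pos":[0,0,20],"delta_rot":[0,0,0],"fingers":255},{"delta_pos":[0,0,12],"delta_rot":[0,0,0],"fingers":255},{"delta_pos":[0,0,0],"delta_rot":[0,0,0],"fingers":255}]'

```text
time: 26.4
tcp_pos: [0.4905, -0.1735, 0.1464]
ee_rot: [0.761, 0.648, 0.001, 0.001]
wrist_force: [-0.5, -0.7, -3.2]
opening: 0.301
```

```bash
python3 go.py .4902 -.1761 .111 81
```

```text
26.4 [ 0.4905 -0.1735  0.1464] yaw 80.85 q [ 0.127   0.4757  0.1454  2.149  -0.1342  0.5232  0.2131] F [-0.5404 -0.6901 -3.1888] T [ 0.0323 -0.0271 -0.0243] open 0.30070318333727825
dpos mm [-2.6  0.1 35.4] after rot [-2.6  0.2 35.4] drot [ 0.0019 -0.0003 -0.0026]
```

move_arm --series '[{"delta_pos":[-3,0,3],"delta_rot":[0.002,0,0],"fingers":255},{"delta_pos":[0,0,12],"delta_rot":[0,0,0],"fingers":255},{"delta_pos":[0,0,12],"delta_rot":[0,0,0],"fingers":255},{"delta_pos":[0,0,6],"delta_rot":[0,0,0],"fingers":255},{"delta_pos":[0,0,0],"delta_rot":[0,0,0],"fingers":255}]'

```text
time: 26.9
tcp_pos: [0.4912, -0.1764, 0.1135]
ee_rot: [0.761, 0.648, 0.001, 0.001]
wrist_force: [1.2, -0.4, -2.9]
opening: 0.296
```

```bash
python3 go.py .4902 -.1761 .1002 81
```

```text
26.9 [ 0.4912 -0.1764  0.1135] yaw 80.84 q [ 0.1481  0.5303  0.1252  2.1704 -0.1489  0.4447  0.2308] F [ 1.1613 -0.4459 -2.8859] T [-0.0583 -0.0281 -0.0009] open 0.2963204329950161
dpos mm [ 0.1 -1.1 13.3] after rot [ 0.1 -1.1 13.3] drot [ 0.004  -0.0003 -0.0028]
```

move_arm --series '[{"delta_pos":[0,-1,6],"delta_rot":[0.004,0,0],"fingers":255},{"delta_pos":[0,0,5],"delta_rot":[0,0,0],"fingers":255},{"delta_pos":[0,0,4],"delta_rot":[0,0,0],"fingers":255},{"delta_pos":[0,0,0],"delta_rot":[0,0,0],"fingers":255}]'

```text
time: 27.3
tcp_pos: [0.4908, -0.1758, 0.0999]
ee_rot: [0.761, 0.648, 0.001, 0.0]
wrist_force: [-0.7, 1.0, -3.9]
opening: 0.297
```

```bash
python3 go.py .4902 -.1761 .1002 81
```

```text
27.3 [ 0.4908 -0.1758  0.0999] yaw 80.84 q [ 0.1549  0.5536  0.116   2.178  -0.1549  0.4162  0.2356] F [-0.6974  0.9562 -3.9098] T [0.0893 0.1169 0.0075] open 0.297270475152339
dpos mm [-0.4 -0.6 -0.3] after rot [-0.4 -0.6 -0.3] drot [ 0.0014 -0.0014 -0.0028]
```

Seated again. Turning clockwise, gently near the expected stop (contact at about yaw 55°).

move_arm --series '[{"delta_pos":[0,0,0],"delta_rot":[0,0,0.1],"fingers":255},{"delta_pos":[0,0,0],"delta_rot":[0,0,0.1],"fingers":255},{"delta_pos":[0,0,0],"delta_rot":[0,0,0.1],"fingers":255},{"delta_pos":[0,0,0],"delta_rot":[0,0,0.06],"fingers":255}]'

```text
time: 27.7
tcp_pos: [0.4908, -0.1753, 0.0998]
ee_rot: [0.868, 0.496, 0.001, -0.0]
wrist_force: [-0.6, 1.2, 0.9]
opening: 0.298
```

```bash
python3 go.py .4902 -.1761 .1002 81
```

```text
27.7 [ 0.4908 -0.1753  0.0998] yaw 59.53 q [ 0.0864  0.5608  0.2145  2.183  -0.2869  0.4221 -0.0002] F [-0.5835  1.151   0.8721] T [0.0753 0.1192 0.0736] open 0.29829572804753685
dpos mm [-1.  -0.1 -0.4] after rot [-0.9 -0.5 -0.4] drot [ 0.0012 -0.0028 -0.3747]
```

move_arm --series '[{"delta_pos":[0,0,0],"delta_rot":[0,0,0.06],"fingers":255}]'

```text
time: 27.8
tcp_pos: [0.4909, -0.1753, 0.0998]
ee_rot: [0.883, 0.469, 0.001, -0.0]
wrist_force: [-0.9, -0.1, 0.3]
opening: 0.298
```

```bash
python3 go.py .4902 -.1761 .1002 81
```

```text
27.8 [ 0.4909 -0.1753  0.0998] yaw 55.96 q [ 0.0747  0.5624  0.2315  2.1837 -0.3086  0.4238 -0.0399] F [-0.9253 -0.0648  0.2957] T [0.1362 0.1499 0.1393] open 0.2976958661552229
dpos mm [-1.1 -0.1 -0.4] after rot [-0.9 -0.5 -0.4] drot [ 0.0013 -0.0028 -0.437 ]
```

move_arm --series '[{"delta_pos":[0,0,0],"delta_rot":[0,0,0.06],"fingers":255}]'

```text
time: 27.9
tcp_pos: [0.4909, -0.1753, 0.0998]
ee_rot: [0.897, 0.442, 0.001, -0.0]
wrist_force: [-0.7, 0.9, 0.8]
opening: 0.298
```

```bash
python3 go.py .4902 -.1761 .1002 81
```

```text
27.9 [ 0.4909 -0.1753  0.0998] yaw 52.4 q [ 0.0631  0.5642  0.2484  2.1845 -0.3302  0.4258 -0.0796] F [-0.664   0.8529  0.8246] T [0.0963 0.1622 0.0995] open 0.2984126471150203
dpos mm [-1.  -0.  -0.4] after rot [-0.9 -0.5 -0.4] drot [ 0.0013 -0.0027 -0.4992]
```

move_arm --series '[{"delta_pos":[0,0,0],"delta_rot":[0,0,0.06],"fingers":255}]'

```text
time: 28.0
tcp_pos: [0.4909, -0.1753, 0.0998]
ee_rot: [0.911, 0.413, 0.001, -0.0]
wrist_force: [-0.5, -0.0, -1.0]
opening: 0.294
```

```bash
python3 go.py .4902 -.1761 .1002 81|head -3|cut -c1-400
```

```text
28.0 [ 0.4909 -0.1753  0.0998] yaw 48.84 q [ 0.0516  0.5661  0.2653  2.1852 -0.3518  0.4279 -0.1193] F [-0.5146 -0.0271 -0.9732] T [0.1397 0.0856 0.1639] open 0.2943117182509515
dpos mm [-1.  -0.  -0.4] after rot [-0.9 -0.6 -0.4] drot [ 0.0014 -0.0027 -0.5613]
```

move_arm --series '[{"delta_pos":[0,0,0],"delta_rot":[0,0,0.06],"fingers":255}]'

```text
time: 28.1
tcp_pos: [0.4909, -0.1754, 0.0997]
ee_rot: [0.923, 0.385, 0.001, -0.0]
wrist_force: [-0.4, 0.6, -0.6]
opening: 0.297
```

```bash
python3 go.py .4902 -.1761 .1002 81|head -3|cut -c1-400
```

```text
28.1 [ 0.4909 -0.1754  0.0997] yaw 45.3 q [ 0.0401  0.5681  0.2822  2.186  -0.3732  0.4302 -0.1588] F [-0.3957  0.5974 -0.5662] T [0.0502 0.0797 0.2651] open 0.2972360690137909
dpos mm [-1.   0.  -0.5] after rot [-0.8 -0.6 -0.5] drot [ 0.0014 -0.0026 -0.6231]
```

The torque is rising again at the same angle as the first time (0.27 at 45° ≡ -15°). I'll push a little more and hold; a held torque well above 0.12 means the stop.

move_arm --series '[{"delta_pos":[0,0,0],"delta_rot":[0,0,0.06],"fingers":255},{"delta_pos":[0,0,0],"delta_rot":[0,0,0],"fingers":255}]'

```text
time: 28.3
tcp_pos: [0.491, -0.1753, 0.0997]
ee_rot: [0.934, 0.356, 0.001, -0.0]
wrist_force: [-0.4, 0.1, 0.6]
opening: 0.299
```

```bash
python3 go.py .4902 -.1761 .1002 81|head -3|cut -c1-400
```

```text
28.3 [ 0.491  -0.1753  0.0997] yaw 41.74 q [ 0.028   0.5704  0.2997  2.1867 -0.3947  0.4327 -0.1987] F [-0.3545  0.0573  0.6469] T [0.0873 0.1907 0.1375] open 0.2992472655890239
dpos mm [-1.1  0.1 -0.5] after rot [-0.9 -0.6 -0.5] drot [ 0.0014 -0.0023 -0.6853]
```

move_arm --series '[{"delta_pos":[0,0,0],"delta_rot":[0,0,0.02],"fingers":255}]'

```text
time: 28.4
tcp_pos: [0.491, -0.1753, 0.0997]
ee_rot: [0.938, 0.348, 0.001, -0.0]
wrist_force: [-0.4, 0.0, 0.6]
opening: 0.3
```

```bash
python3 go.py .4902 -.1761 .1002 81|head -3|cut -c1-400
```

```text
28.4 [ 0.491  -0.1753  0.0997] yaw 40.68 q [ 0.0244  0.5711  0.3047  2.187  -0.4009  0.4335 -0.2108] F [-0.3895  0.0158  0.5873] T [0.0068 0.1852 0.3931] open 0.299883499275731
dpos mm [-1.1  0.1 -0.5] after rot [-0.9 -0.6 -0.5] drot [ 0.0015 -0.0022 -0.7037]
```

Run:
```python
from h import *
a=[]
for i in range(8):
    s=tool()[2]; a.append([s['wrist_torque'][2],s['joint_torque'][6]]); ctrl.snapshot('side')
a=np.array(a); print(a.round(3).tolist(),a.mean(0))
```

```text
[[0.393, -0.048], [0.301, -0.082], [0.219, -0.429], [0.266, -0.339], [0.325, -0.291], [0.278, -0.276], [0.242, -0.275], [0.327, -0.277]] [ 0.29375002 -0.25223988]
```

The held torque averages 0.29 N m, well above the screw's friction, so the screw is at its stop. I'll open the jaws so the key relaxes, turn the empty hand back to about 57°, and regrasp without loading the screw.

move_arm --series '[{"delta_pos":[0,0,0],"delta_rot":[0,0,0],"fingers":120},{"delta_pos":[0,0,0],"delta_rot":[0,0,0],"fingers":120},{"delta_pos":[0,0,0],"delta_rot":[0,0,0],"fingers":120},{"delta_pos":[0,0,0],"delta_rot":[0,0,0],"fingers":120},{"delta_pos":[0,0,0],"delta_rot":[0,0,-0.14],"fingers":120},{"delta_pos":[0,0,0],"delta_rot":[0,0,-0.14],"fingers":120},{"delta_pos":[0,0,0],"delta_rot":[0,0,0],"fingers":120}]'

```text
time: 29.5
tcp_pos: [0.4917, -0.176, 0.0998]
ee_rot: [0.879, 0.477, 0.002, 0.001]
wrist_force: [0.1, 0.9, -0.2]
opening: 0.528
```

```bash
python3 go.py .4905 -.1758 .1 57
python3 - <<'E'
from h import *
p,im=snap('wrist','w9'); t=tool()[0]
c=proj(p,[.4905,-.1758,.129]); print(c)
cv2.imwrite('pics/w9c.png',cv2.convertScaleAbs(cv2.resize(im[130:400,180:460,::-1],None,fx=2,fy=2,interpolation=cv2.INTER_CUBIC),alpha=1.6,beta=15))
E
```

```text
29.5 [ 0.4917 -0.176   0.0998] yaw 57.04 q [ 0.0777  0.5622  0.2272  2.1829 -0.3013  0.4213 -0.0285] F [ 0.1361  0.9086 -0.24  ] T [-0.0592 -0.0563 -0.033 ] open 0.5281237968726196
dpos mm [-0.5 -1.1 -0.2] after rot [-0.5 -1.1 -0.2] drot [ 0.0031 -0.0024  0.0008]
[317.99764653 334.8753907 ]
```

View pics/w9c.png

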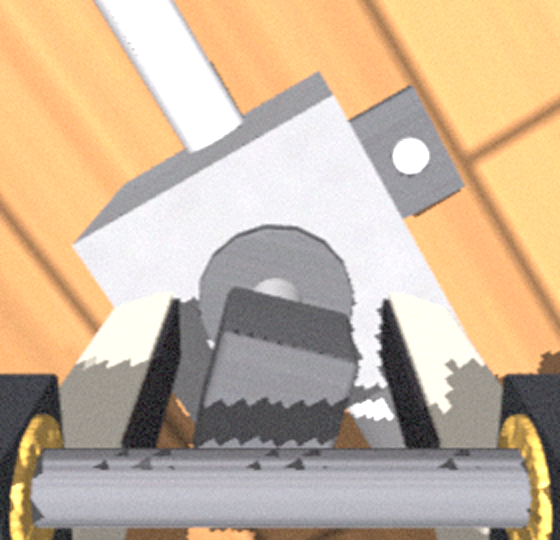

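The key stands in place but is still turned about 14° clockwise of the jaws (handle front edge from (232,332) to (355,360)), so it stayed lightly wedged. Grasping at 57° would drag the screw back again. I'll go back to 40.5°, grasp there and lift straight, holding the clockwise side.

move_arm --series '[{"delta_pos":[0,0,0],"delta_rot":[0.003,-0.002,0.145],"fingers":120},{"delta_pos":[0,-1,0],"delta_rot":[0,0,0.145],"fingers":120},{"delta_pos":[0,0,0],"delta_rot":[0,0,0],"fingers":120}]'

```text
time: 29.85
tcp_pos: [0.491, -0.1757, 0.0999]
ee_rot: [0.943, 0.333, 0.001, -0.0]
wrist_force: [-0.6, -0.6, 0.2]
opening: 0.53
```

```bash
python3 go.py .4905 -.1758 .1 40.5
```

```text
29.85 [ 0.491  -0.1757  0.0999] yaw 38.92 q [ 0.0177  0.5726  0.3154  2.186  -0.4108  0.4375 -0.2305] F [-0.5771 -0.6043  0.212 ] T [ 0.03   -0.0368  0.0162] open 0.5300982844790892
dpos mm [-0.5 -0.2 -0.1] after rot [-0.5 -0.3 -0.1] drot [-0.0001 -0.0013 -0.0275]
```

move_arm --series '[{"delta_pos":[0,0,0],"delta_rot":[0,0,-0.025],"fingers":120},{"delta_pos":[0,0,0],"delta_rot":[0,0,0],"fingers":255},{"delta_pos":[0,0,0],"delta_rot":[0,0,0],"fingers":255},{"delta_pos":[0,0,0],"delta_rot":[0,0,0],"fingers":255},{"delta_pos":[0,0,0],"delta_rot":[0,0,0],"fingers":255},{"delta_pos":[0,0,0],"delta_rot":[0,0,0],"fingers":255},{"delta_pos":[0,0,0],"delta_rot":[0,0,0],"fingers":255}]'

```text
time: 30.55
tcp_pos: [0.491, -0.1755, 0.0999]
ee_rot: [0.937, 0.349, 0.001, -0.0]
wrist_force: [0.2, 0.1, 0.1]
opening: 0.297
```

```bash
python3 go.py .4905 -.1758 .1 40.5
```

```text
30.55 [ 0.491  -0.1755  0.0999] yaw 40.89 q [ 0.024   0.5713  0.3055  2.1856 -0.3987  0.4361 -0.2091] F [0.215  0.1302 0.0773] T [0.0548 0.008  0.0337] open 0.29650902444490446
dpos mm [-0.6 -0.1 -0.1] after rot [-0.6 -0.1 -0.1] drot [-0.0004 -0.0014  0.0069]
```

move_arm --series '[{"delta_pos":[0,0,0],"delta_rot":[0,0,0.03],"fingers":255},{"delta_pos":[0,0,-6],"delta_rot":[0,0,0],"fingers":255},{"delta_pos":[0,0,-8],"delta_rot":[0,0,0],"fingers":255},{"delta_pos":[0,0,-12],"delta_rot":[0,0,0],"fingers":255},{"delta_pos":[0,0,-20],"delta_rot":[0,0,0],"fingers":255},{"delta_pos":[0,0,-35],"delta_rot":[0,0,0],"fingers":255},{"delta_pos":[0,0,-35],"delta_rot":[0,0,0],"fingers":255},{"delta_pos":[-35,0,-10],"delta_rot":[0,0,0],"fingers":255},{"delta_pos":[-35,0,0],"delta_rot":[0,0,0],"fingers":255},{"delta_pos":[0,0,0],"delta_rot":[0,0,0],"fingers":255}]'

```text
time: 31.55
tcp_pos: [0.4335, -0.2206, 0.237]
ee_rot: [0.943, 0.334, 0.001, -0.0]
wrist_force: [-0.6, -0.0, -3.7]
opening: 0.302
```

```bash
cat > hexfit.py <<'E'
from w import *
def hexfit(p,im,cs=(.4897,-.1762)):
    g=cv2.GaussianBlur(cv2.cvtColor(im,cv2.COLOR_RGB2GRAY).astype(np.float32),(0,0),.8); out=[]
    for a in range(0,60,3):
        b=0
        for r,z in((.00925,.045),):
            for dx in(-.001,0,.001):
                for dy in(-.001,0,.001):
                    s=0
                    for k in range(6):
                        th=np.radians(a+60*k); N=np.array([np.cos(th),np.sin(th)]); T=np.array([-N[1],N[0]])
                        for u in np.linspace(-.8,.8,11)*r*np.tan(np.pi/6):
                            v=[cv2.getRectSubPix(g,(1,1),tuple(map(float,proj(p,[*(np.array(cs)+[dx,dy]+N*(r+e)+T*u),z]))))[0,0] for e in(-.0008,.0008)]
                            s+=abs(v[0]-v[1])
                    b=max(b,s/66)
        out.append((round(float(b),1),a))
    return sorted(out,reverse=True)
if __name__=='__main__':
    p,im=look(sys.argv[1],['socket']); print(hexfit(p,im)[:9])
E
python3 hexfit.py w10; python3 go.py .45 -.21 .216 41
```

```text
31.55 [ 0.4335 -0.2206  0.237 ] [[0.7771, 0.6293, 0.0011], [0.6293, -0.7771, 0.0014], [0.0018, -0.0004, -1.0]] cam [ 0.4926 -0.1725  0.3944]
q [-0.0241  0.3274  0.4996  2.1435 -0.238   0.7221 -0.2572] F [-0.5686 -0.0441 -3.7028] 0.3021677301106649
socket 0.71 [319.1 135.6] [ 0.4887 -0.1749  0.05  ]
[(32.8, 6), (32.6, 3), (32.4, 9), (32.3, 0), (31.5, 57), (31.5, 12), (30.6, 54), (30.6, 15), (29.7, 51)]
31.65 [ 0.4367 -0.2185  0.2365] yaw 39.18 q [-0.0262  0.33    0.4958  2.1408 -0.2396  0.7213 -0.2591] F [ 1.3472 -0.3995 -2.4976] T [ 0.0142 -0.0691 -0.022 ] open 0.29870754113936043
dpos mm [15.7  1.8 20.5] after rot [15.7  2.3 20.5] drot [ 0.     -0.0029 -0.0318]
```

The socket's flats are now at about 5° mod 60 (fit 4.5°; 3.0 rad should give about 5.5°). The screw is tight and stayed there. Next I'll carry the key back and look at the hole on the way.

move_arm --series '[{"delta_pos":[0,0,-15],"delta_rot":[0,0,0],"fingers":255},{"delta_pos":[30,-31,0],"delta_rot":[0,0,0],"fingers":255},{"delta_pos":[30,-31,0],"delta_rot":[0,0,0],"fingers":255},{"delta_pos":[30,-31,0],"delta_rot":[0,0,0],"fingers":255},{"delta_pos":[30,-31,0],"delta_rot":[0,0,0],"fingers":255},{"delta_pos":[30,-31,0],"delta_rot":[0,0,0],"fingers":255},{"delta_pos":[30,-31,0],"delta_rot":[0,0,0],"fingers":255},{"delta_pos":[30,-31,0],"delta_rot":[0,0,0],"fingers":255},{"delta_pos":[30,-31,0],"delta_rot":[0,0,0],"fingers":255},{"delta_pos":[30,-31,0],"delta_rot":[0,0,0],"fingers":255},{"delta_pos":[30,-31,0],"delta_rot":[0,0,0],"fingers":255},{"delta_pos":[0,0,0],"delta_rot":[0,0,0],"fingers":255}]'

```text
time: 32.85
tcp_pos: [0.4765, 0.2401, 0.2556]
ee_rot: [0.941, 0.339, 0.003, -0.001]
wrist_force: [-0.6, -0.3, -3.1]
opening: 0.296
```

```bash
cat > hole.py <<'E'
from w import *
p,im=look(sys.argv[1],['hole_a','holder','key_small'])
hsv=cv2.cvtColor(im,cv2.COLOR_RGB2HSV); c=proj(p,[.527,.2495,.048]); print('pred px',c)
x,y=c.round().astype(int); x0,y0=max(x-50,0),max(y-50,0)
g=cv2.cvtColor(im,cv2.COLOR_RGB2GRAY)[y0:y0+100,x0:x0+100]
for th in(25,40,55,70):
    n,l,st,ce=cv2.connectedComponentsWithStats((g<th).astype(np.uint8))
    for i in range(1,n):
        if st[i,4]>150: print(th,st[i],atz(p,ce[i]+[x0,y0],.048))
E
python3 hole.py w11; python3 go.py .527 .2495 .16 39
```

```text
32.85 [0.4765 0.2401 0.2556] [[0.7699, 0.6382, 0.0042], [0.6382, -0.7699, 0.0039], [0.0057, -0.0003, -1.0]] cam [0.5346 0.2884 0.4132]
q [-0.8712  0.3498  0.4015  2.0261 -0.1907  0.7951 -1.2367] F [-0.6286 -0.2626 -3.0571] 0.2956502926203107
hole_a 0.74 [346.5 162.9] [0.5289 0.25   0.048 ]
hole_a 0.65 [412.1 247.6] [0.5071 0.1413 0.048 ]
holder 0.86 [372.3 198.6] [0.5168 0.1966 0.    ]
key_small 0.94 [407.  233.3] [0.5129 0.1425 0.011 ]
pred px [345.5953 164.7733]
70 [ 38  39  25  22 378] [0.5275 0.2505 0.048 ]
33.05 [0.4767 0.2314 0.2558] yaw 39.11 q [-0.8641  0.3461  0.4081  2.0323 -0.1887  0.7949 -1.2335] F [ 0.2359 -0.5475 -2.984 ] T [-0.0166  0.0551 -0.0428] open 0.29589867375950163
dpos mm [50.1 17.5 96. ] after rot [50.5 17.6 95.8] drot [ 0.0015 -0.0034  0.0019]
```

The hole estimates agree within 2 mm, at about (0.5275, 0.2498).

move_arm --series '[{"delta_pos":[17,6,20],"delta_rot":[0,-0.003,0],"fingers":255},{"delta_pos":[17,6,25],"delta_rot":[0,0,0],"fingers":255},{"delta_pos":[17,6,25],"delta_rot":[0,0,0],"fingers":255},{"delta_pos":[0,0,0],"delta_rot":[0,0,0],"fingers":255}]'

```text
time: 33.45
tcp_pos: [0.5302, 0.2444, 0.1859]
ee_rot: [0.944, 0.331, 0.001, 0.0]
wrist_force: [0.2, -1.2, -2.8]
opening: 0.3
```

```bash
python3 go.py .5275 .2498 .130 39
```

```text
33.45 [0.5302 0.2444 0.1859] yaw 38.65 q [-0.7782  0.5003  0.3602  1.9869 -0.2649  0.6963 -1.1505] F [ 0.2114 -1.1831 -2.8481] T [-0.0914  0.0795 -0.0579] open 0.2996078850839315
dpos mm [ 1.1 -6.  55.9] after rot [ 1.3 -5.9 55.9] drot [ 0.0017 -0.0025 -0.0061]
```

move_arm --series '[{"delta_pos":[1,-6,15],"delta_rot":[0.002,-0.002,0],"fingers":255},{"delta_pos":[0,0,15],"delta_rot":[0,0,0],"fingers":255},{"delta_pos":[0,0,18],"delta_rot":[0,0,0],"fingers":255},{"delta_pos":[0,0,0],"delta_rot":[0,0,0],"fingers":255}]'

```text
time: 33.85
tcp_pos: [0.5257, 0.2464, 0.1374]
ee_rot: [0.945, 0.328, -0.0, -0.0]
wrist_force: [0.1, -0.4, -3.3]
opening: 0.301
```

```bash
python3 go.py .5275 .2498 .0784 39
```

```text
33.85 [0.5257 0.2464 0.1374] yaw 38.3 q [-0.7539  0.563   0.321   2.0293 -0.3068  0.5947 -1.1254] F [ 0.0568 -0.3897 -3.2855] T [0.0292 0.0296 0.0098] open 0.3009743151570659
dpos mm [ 3.5 -1.5 59. ] after rot [ 3.5 -1.5 59. ] drot [-0.0008 -0.0001 -0.0122]
```

move_arm --series '[{"delta_pos":[4,-1,3],"delta_rot":[0,0,0],"fingers":255},{"delta_pos":[0,0,8],"delta_rot":[0,0,0],"fingers":255},{"delta_pos":[0,0,8],"delta_rot":[0,0,0],"fingers":255},{"delta_pos":[0,0,5],"delta_rot":[0,0,0],"fingers":255},{"delta_pos":[0,0,0],"delta_rot":[0,0,0],"fingers":255}]'

```text
time: 34.35
tcp_pos: [0.5285, 0.2502, 0.1143]
ee_rot: [0.945, 0.328, 0.001, -0.001]
wrist_force: [-0.0, 0.1, -3.2]
opening: 0.297
```

```bash
python3 go.py .5275 .2498 .0784 39
```

```text
34.35 [0.5285 0.2502 0.1143] yaw 38.27 q [-0.7398  0.5983  0.2988  2.0368 -0.3267  0.5481 -1.1126] F [-0.0448  0.0979 -3.1739] T [ 0.0054 -0.0403 -0.0088] open 0.2965035215429373
dpos mm [-1.1 -0.3 35.9] after rot [-1.  -0.3 35.9] drot [-0.0009 -0.0033 -0.0128]
```

move_arm --series '[{"delta_pos":[-1,0,6],"delta_rot":[0,-0.003,0],"fingers":255},{"delta_pos":[0,0,10],"delta_rot":[0,0,0],"fingers":255},{"delta_pos":[0,0,10],"delta_rot":[0,0,0],"fingers":255},{"delta_pos":[0,0,0],"delta_rot":[0,0,0],"fingers":255}]'

```text
time: 34.75
tcp_pos: [0.5278, 0.2496, 0.0863]
ee_rot: [0.945, 0.328, 0.0, -0.0]
wrist_force: [0.2, -0.1, -3.2]
opening: 0.299
```

```bash
python3 go.py .5275 .2498 .0784 39
```

```text
34.75 [0.5278 0.2496 0.0863] yaw 38.27 q [-0.7203  0.639   0.2716  2.0517 -0.3465  0.4933 -1.0955] F [ 0.244 -0.094 -3.16 ] T [-0.0372  0.0575  0.0326] open 0.29930064267263845
dpos mm [-0.1 -0.3  7.9] after rot [-0.1 -0.3  7.9] drot [-0.0008 -0.0005 -0.0128]
```

move_arm --series '[{"delta_pos":[0,0,4],"delta_rot":[0,0,0],"fingers":255},{"delta_pos":[0,0,3],"delta_rot":[0,0,0],"fingers":255},{"delta_pos":[0,0,2],"delta_rot":[0,0,0],"fingers":255},{"delta_pos":[0,0,0],"delta_rot":[0,0,0],"fingers":255}]'

```text
time: 35.15
tcp_pos: [0.5283, 0.2496, 0.0783]
ee_rot: [0.945, 0.328, 0.001, -0.001]
wrist_force: [0.2, -0.2, -2.9]
opening: 0.296
```

```bash
python3 go.py .5275 .2498 .0784 39
```

```text
35.15 [0.5283 0.2496 0.0783] yaw 38.24 q [-0.7128  0.6507  0.262   2.0551 -0.3533  0.4765 -1.0895] F [ 0.1834 -0.1573 -2.8846] T [0.0364 0.0043 0.0324] open 0.2960833136682633
dpos mm [-0.5 -0.6 -0.1] after rot [-0.5 -0.6 -0.1] drot [-0.0015 -0.0016 -0.0133]
```

Nearly down, though F still carries the key's weight. I'll lower one more millimetre, open, let it settle, and withdraw upward.

move_arm --series '[{"delta_pos":[0,0,1.5],"delta_rot":[0,0,0],"fingers":255},{"delta_pos":[0,0,0],"delta_rot":[0,0,0],"fingers":150},{"delta_pos":[0,0,0],"delta_rot":[0,0,0],"fingers":80},{"delta_pos":[0,0,0],"delta_rot":[0,0,0],"fingers":0},{"delta_pos":[0,0,0],"delta_rot":[0,0,0],"fingers":0},{"delta_pos":[0,0,0],"delta_rot":[0,0,0],"fingers":0},{"delta_pos":[0,0,0],"delta_rot":[0,0,0],"fingers":0},{"delta_pos":[0,0,0],"delta_rot":[0,0,0],"fingers":0},{"delta_pos":[0,0,0],"delta_rot":[0,0,0],"fingers":0},{"delta_pos":[0,0,-20],"delta_rot":[0,0,0],"fingers":0},{"delta_pos":[0,0,-30],"delta_rot":[0,0,0],"fingers":0},{"delta_pos":[0,0,-40],"delta_rot":[0,0,0],"fingers":0},{"delta_pos":[0,0,-40],"delta_rot":[0,0,0],"fingers":0},{"delta_pos":[-20,0,-30],"delta_rot":[0,0,0],"fingers":0},{"delta_pos":[-20,0,0],"delta_rot":[0,0,0],"fingers":0},{"delta_pos":[0,0,0],"delta_rot":[0,0,0],"fingers":0}]'

```text
time: 36.75
tcp_pos: [0.4968, 0.224, 0.2433]
ee_rot: [0.945, 0.327, 0.001, -0.001]
wrist_force: [-0.5, 0.2, 0.4]
opening: 0.999
```

```bash
python3 w.py w12 key_big handle key_small
python3 - <<'E'
from h import *
np.set_printoptions(precision=4,suppress=True)
for cam in('side','top'):
    p,im=snap(cam,cam+'9')
    for n,z in(('key_big',.011),('handle',.094),('key_small',.011),('mug',0),('jar',0),('soap_box',0),('brush',0),('spanner',0)):
        d=ctrl.place_of(cam,n)
        if d: print(cam,n,round(d[0]['conf'],2),np.round(d[0]['xy']),atz(p,d[0]['xy'],z))
p=ctrl.camera_params('side'); im=cv2.imread('pics/side9.png')
# handle-top and collar rows along the key axis in the side image: predicted vs gray mask extent
r=ctrl.trace('side','key_big')
if r:
    ys,xs=np.where(r[0]['region']); print('region rows',ys.min(),ys.max(),'cols',xs.min(),xs.max(),'pred top',proj(p,[.5275,.2495,.107]),'pred collar near',proj(p,[.5265,.2705,.048]))
E
```

```text
36.75 [0.4968 0.224  0.2433] [[0.7856, 0.6188, 0.0013], [0.6188, -0.7856, 0.0029], [0.0028, -0.0014, -1.0]] cam [0.5564 0.271  0.4007]
q [-0.8266  0.3829  0.4112  2.0149 -0.2164  0.7823 -1.1915] F [-0.4658  0.2286  0.4174] 0.9993449410022507
key_big 0.64 [319.4 169.2] [0.5257 0.2478 0.011 ]
handle 0.8 [317.7 174.6] [0.528  0.2511 0.094 ]
key_small 0.67 [384.9 238.2] [0.5115 0.145  0.011 ]
side key_big 0.86 [314. 352.] [0.5277 0.2496 0.011 ]
side handle 0.85 [316. 317.] [0.523  0.2547 0.094 ]
side key_small 0.97 [327. 315.] [0.5149 0.1436 0.011 ]
side mug 0.79 [395. 279.] [ 0.3832 -0.008   0.    ]
side jar 0.95 [411. 409.] [0.3635 0.3496 0.    ]
side soap_box 0.59 [210. 290.] [0.7655 0.0712 0.    ]
side brush 0.65 [245. 242.] [ 0.7376 -0.128   0.    ]
side spanner 0.53 [417. 207.] [ 0.32   -0.3568  0.    ]
top key_big 0.5 [228. 253.] [0.5322 0.2518 0.011 ]
top handle 0.59 [223. 247.] [0.5307 0.2479 0.094 ]
top key_small 0.59 [275. 261.] [0.5093 0.1385 0.011 ]
top mug 0.72 [332. 311.] [0.3889 0.0047 0.    ]
top jar 0.38 [334. 311.] [ 0.3895 -0.001   0.    ]
top soap_box 0.57 [296. 163.] [0.7581 0.085  0.    ]
top brush 0.72 [382. 165.] [ 0.7459 -0.1282  0.    ]
top spanner 0.72 [491. 334.] [ 0.3267 -0.3666  0.    ]
region rows 303 344 cols 302 326 pred top [313.4943 308.302 ] pred collar near [312.9323 344.2369]
```

The key is down: its region's bottom edge is at row 344, predicted 344 for a collar on the wood. The other things I checked are where they were. Handing in.

```bash
python3 -c "
from workcell import ctrl
print(ctrl.finish_job())"
```

```text
the job is handed in; nothing more can be done
None
```

The clamp screw is tight against its stop, and the bigger key is back in its hole in the key block, collar on the wood and released. I handed the job in after about 37 s of the 72 s allowed.

**First tightening:** it reached the stop, but I overturned and the hex slipped and wedged. Backing off before lifting the key out then dragged the screw about 15° loose again (socket flats at about 21° mod 60).

**Second tightening:** I reseated the key and turned gently to the stop, which held 0.29 N m against about 0.12 of friction. I let go and regrasped at the key's own angle, then lifted it straight out. A fit to the wrist picture then put the socket flats at about 4.5° mod 60. Full tight should be about 5.5°, assuming the socket's zero lines up with the clamp.

**Last checks:**
- **Big key:** in the side picture the collar edge was at row 344, as predicted for a seated key.
- **Small key, mug, soap box, brush and spanner:** all within measuring scatter (about 1 cm) of where they started.
- **Jar:** the side camera found it in place, but the top camera's low-confidence (0.38) report landed on the mug. I take that as a detection error.
- **Not seen by eye:** I had used all 12 picture views, so the final placement was checked only by numbers.

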